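# Set out sample jars and an indicator dropper in colour-coded stands

### The arm

A 6-joint arm with a two-finger parallel gripper is mounted at the origin on a cart in front of the work surface, level with it; the furniture and walls round the work are solid. World frame = base frame: x ahead of the robot, y to its left, z up, the work surface at z = 0. Lengths are in m, angles in rad, forces in N, time in s.
With the tool pointing down it reaches from about 0.35 to 0.975 m from the base axis. Payload 4.9 kg.
Tool frame: the origin (TCP) lies at the very end of the fingers, on their centre line; the grasp point (between the pads) lies 19 mm behind it; z points along the fingers, x is the direction in which the jaws open and shut, and the axes are right-handed (so a half turn about z gives the same grasp; the last joint's range is limited). The gripper opens to 85 mm and grips with 20 to 120 N. Pads are 22 mm wide; open, the fingers measure 114 mm over their backs; the gripper's body (76 mm by 85 mm) begins 54 mm behind the grasp point. The pads swing forward as they close: fully open they stand 13 mm farther back than shut.
Start: joints at [-1.265, 0.053, 1.613, -0, 1.476, -0.119], TCP at [0.258, -0.569, 0.231] pointing down, gripper open.
Joint ranges: [-3.01, 3.01], [-1.01, 2.22], [0.06, 2.58], [-1.02, 4.17], [0.09, 2.62], [-3.14, 3.14]. Speed limits (rad/s): [2.57, 2.57, 3.14, 3.14, 3.14, 3.14].

### API

Orientations are given as a unit quaternion [w, x, y, z].
In Python, from plant import * gives the robot as it stands.
- The arm moves only by the shell command python3 -m inch 'ROWS'. ROWS is text: rows parted by semicolons, each of 7 numbers parted by spaces: the shift along the tool's x, y, z in m, then the turn, a rotation vector about the tool's x, y, z in rad, then the closure, from 0 (fully open) to 1 (shut). A call has 1 to 10 rows; each row shifts and turns the commanded pose from where the row before left it, along the tool's axes as they then stand; what a row does not reach is not made up. A row lasts 1/12 s, in which the tool goes at most 41.7 mm and 7.16 degrees, less where a joint would pass 70% of its speed; a pose out of reach is approached as far as the arm can. A call with a gripper value outside its range is refused whole. The fingers move at their own pace and stop on an object; the grip force is fixed at half the most. Time passes only in rows, so rows that do not move let the fingers close. It gives the time, the measured TCP pose, the force and the opening at its end, in the units of the state.
- state(): the state, without advancing time (a new reading comes with each control period).
- grab_frame(name): name is "side" or "top"; returns the picture (480x640x3 uint8, blue, green, red); there is no depth.
- camera_info(name): a dict with "vertical_fov" (degrees; the focal length in pixels is half the picture's height over the tangent of half this angle, whatever the lens; pixels are square), "cx", "cy" (the principal point, pixels), "origin" and "rotation" of the camera in the world. Camera axes: x right, y down, z forward; pixel columns grow to the right and rows downward; lengths in m; the calibration is good to about 2 mm. A picture is of the moment at which its call begins. camera_info takes no time and is no camera call.
- job_done(): hands the job in, once; it reports no verdict.
The state is a dict: "time": time; "joint_pos": joint angles; "joint_vel": joint speeds; "joint_efforts": joint torques, N m; "tool_pos": TCP position; "tool_rot": TCP orientation; "contact_force": force on the tool from outside, world axes, zero at the start; "ft_torque": the same for the moment, N m; "gripper_width": opening from 0.0 (shut) to 1.0 (fully open).
Only numpy, scipy, OpenCV 4.12 (cv2) and the standard library are available. Lean on these libraries where they do the work, as an engineer would, in place of code of your own. Each camera call takes 0.05 s, during which the arm holds its last target.

### The job

Set out the bench for the next test: put each of the three sample jars standing along the front of the worktop upright into the round stand whose rim has the colour of its lid (white, blue, black). Lift the red-topped dropper bottle out of the small wooden rack and stand it upright in the red-rimmed stand. Leave the two brown dropper bottles standing in the rack, tip nothing over, and let go of everything.

Things in the scene. Friction and masses are not known exactly. Their poses are not given: they have to be found in the camera images.
- jar_white_center (a point): loose closed round sample jar with a white screw lid, clear-grey body, 56 mm diameter all the way up (lid included), 76 mm tall, about 0.12 kg, standing near the worktop's front edge (the jars to the right of and behind the balance are not meant). The point is on its axis half-way up, 38 mm above its underside; z is up along its axis. It can be gripped across the body or the lid.
- jar_blue_center (a point): loose closed round sample jar with a blue screw lid, brown body, 56 mm diameter all the way up (lid included), 73 mm tall, about 0.12 kg, standing near the worktop's front edge (the jars to the right of and behind the balance are not meant). The point is on its axis half-way up, 36.5 mm above its underside; z is up along its axis. It can be gripped across the body or the lid.
- jar_black_center (a point): loose closed round sample jar with a black screw lid, clear-grey body, 52 mm diameter all the way up (lid included), 92 mm tall, about 0.12 kg, standing near the worktop's front edge (the jars to the right of and behind the balance are not meant). The point is on its axis half-way up, 46 mm above its underside; z is up along its axis. It can be gripped across the body or the lid.
- vial_red_center (a point): loose dropper bottle, pale body, red teat, 94 mm tall: body 29 mm across up to 65 mm, collar 22 mm to 76 mm, teat 13 mm; 0.04 kg. It stands in any one of the 3 wells (one straight row, 42 mm apart, brown bottles in the other two) of a wooden rack: lift straight up. Fingers fit only on the two sides across the row. The point is on its axis half-way up, 47 mm above its underside; z up.
- vial_brown_a_center (a point): brown dropper bottle with a black teat, 27 mm across, 89 mm tall, loose in a well of the rack; leave it there. The two look the same. The rack is fixed, pale wood, 62 mm wide, 136 mm along the row, top 25 mm above the worktop; wells 32 mm wide, 18 mm deep, their floors 7 mm above the worktop. The point is on the bottle's axis half-way up, 44.5 mm above its underside.
- vial_brown_b_center (a point): brown dropper bottle with a black teat, 27 mm across, 89 mm tall, loose in a well of the rack; leave it there. The two look the same. The rack is fixed, pale wood, 62 mm wide, 136 mm along the row, top 25 mm above the worktop; wells 32 mm wide, 18 mm deep, their floors 7 mm above the worktop. The point is on the bottle's axis half-way up, 44.5 mm above its underside.
- stand_white_floor (a point): a fixed round stand: flat grey foot 96 mm across, 4 mm thick, carrying a raised white rim (92 mm outside, 72 mm inside diameter, top 11 mm above the worktop) round a shallow flat well, 7 mm deep. The point is the centre of the well's floor, 4 mm above the worktop; z up. It holds the jar with the white lid.
- stand_blue_floor (a point): a fixed round stand: flat grey foot 96 mm across, 4 mm thick, carrying a raised blue rim (92 mm outside, 72 mm inside diameter, top 11 mm above the worktop) round a shallow flat well, 7 mm deep. The point is the centre of the well's floor, 4 mm above the worktop; z up. It holds the jar with the blue lid.
- stand_black_floor (a point): a fixed round stand: flat grey foot 96 mm across, 4 mm thick, carrying a raised black rim (92 mm outside, 72 mm inside diameter, top 11 mm above the worktop) round a shallow flat well, 7 mm deep. The point is the centre of the well's floor, 4 mm above the worktop; z up. It holds the jar with the black lid.
- stand_red_floor (a point): a fixed round stand: flat grey foot 96 mm across, 4 mm thick, carrying a narrow raised red rim (68 mm outside, 45 mm inside diameter, top 15 mm above the worktop) round a flat well 11 mm deep. The point is the centre of the well's floor, 4 mm above the worktop; z up. It holds the red-topped dropper bottle.
Things that resemble listed ones, but are neither listed nor needed, are in the scene too. Leave any green or purple look-alike of the part that bears jar_white_center alone.

How it is judged:
At the end, for the whole second after the job is handed in: Each jar and the red-topped bottle stands upright (0.06 rad) on the well floor of the stand of its colour (4 mm), within 13 mm of its centre, released and at rest. Both brown bottles still stand in their wells, within 15 mm of where they began and 0.15 rad of upright (horizontal distance between jar_white_center and stand_white_floor below 0.013 m and z of jar_white_center in the frame of stand_white_floor between 0.034 and 0.041 m and angle between each of jar_white_center, jar_blue_center, jar_black_center, vial_red_center's own z axis and vertical below 0.06 rad and linear speed of each of jar_white, jar_blue, jar_black, vial_red below 0.02 m/s and horizontal distance between jar_blue_center and stand_blue_floor below 0.013 m and z of jar_blue_center in the frame of stand_blue_floor between 0.0325 and 0.0395 m and horizontal distance between jar_black_center and stand_black_floor below 0.013 m and z of jar_black_center in the frame of stand_black_floor between 0.042 and 0.049 m and horizontal distance between vial_red_center and stand_red_floor below 0.013 m and z of vial_red_center in the frame of stand_red_floor between 0.043 and 0.05 m and distance of each of vial_brown_a_center, vial_brown_b_center from where it was at the start of the episode below 0.015 m and angle between each of vial_brown_a_center, vial_brown_b_center's own z axis and vertical below 0.15 rad); the robot touches nothing.
It fails at once if a brown dropper bottle is pulled out of the rack or pushed over (distance of vial_brown_a_center from where it was at the start of the episode above 0.03 m or angle between vial_brown_a_center's own z axis and vertical above 0.5 rad).
It fails at once if a brown dropper bottle is pulled out of the rack or pushed over (distance of vial_brown_b_center from where it was at the start of the episode above 0.03 m or angle between vial_brown_b_center's own z axis and vertical above 0.5 rad).
It fails at once if a jar or the red-topped bottle is tipped over (angle between any of jar_white_center, jar_blue_center, jar_black_center, vial_red_center's own z axis and vertical above 0.8 rad).
It also fails if it takes over 109 s, if anything falls off the work surface, if the arm or the gripper's body presses on something with over 40 N, if the wrist force passes 120 N, or if a joint passes its speed limit or range.

## Working session

There is one attempt and no reset: what is moved stays moved. The work goes in short steps, Python scripts to look and compute and a shell command to move; the robot and the scene stay as the last step left them, time stands still between calls to the robot, and variables do not carry over. Pictures are saved under pics/ and viewed, and the job is handed in when it is done.

```bash
ls; mkdir -p pics
python3 - <<'E'
from plant import *
import cv2
for n in("side","top"):
    cv2.imwrite(f"pics/{n}0.png",grab_frame(n)); print(n,camera_info(n))
print(state())
E
```

```text
pics
side {'vertical_fov': 57.17673562935853, 'cx': 316.43797072454964, 'cy': 247.94119519527956, 'origin': array([0.13036513, 0.87606472, 0.67559745]), 'rotation': array([ 0.09630863, -0.16631103,  0.85140696, -0.48802816])}
top {'vertical_fov': 46.89900367710143, 'cx': 317.84256038226124, 'cy': 239.76532102936804, 'origin': array([ 0.21810574, -0.10914237,  1.67342677]), 'rotation': array([ 0.05957555, -0.70051238,  0.7083164 , -0.06341163])}
{'time': 0.1, 'joint_pos': array([-1.26501243e+00,  5.32612048e-02,  1.61417302e+00,  2.72943201e-05,
        1.47596270e+00, -1.18990470e-01]), 'joint_vel': array([ 0.00015175, -0.0004326 , -0.00199899,  0.00055145, -0.00075664,
       -0.0023204 ]), 'joint_efforts': array([ 1.10482510e-03, -3.94901276e+01, -3.71363640e+01, -1.10300027e-04,
        3.92169823e-03, -1.03636012e-05]), 'tool_pos': array([ 0.25741532, -0.56891474,  0.23019456]), 'tool_rot': array([-5.86091536e-04,  8.40271292e-01, -5.42165419e-01, -6.85946659e-04]), 'contact_force': array([-0.0449284 , -0.31690398, -0.31667358]), 'ft_torque': array([-0.0110865 ,  0.01961841,  0.02434501]), 'gripper_width': 0.9950715632148954}
```

View pics/top0.png

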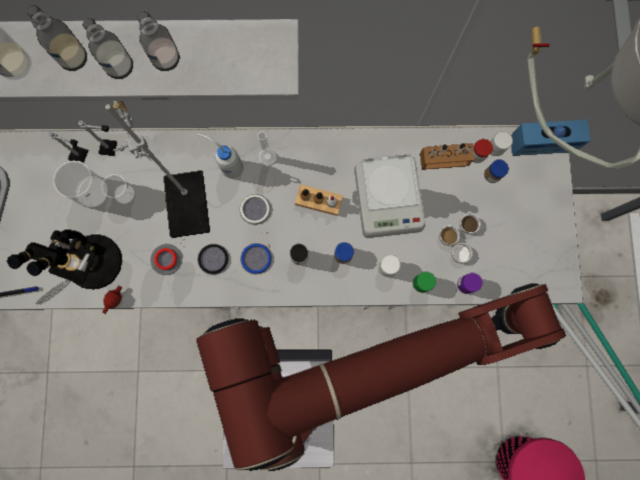

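View pics/side0.png

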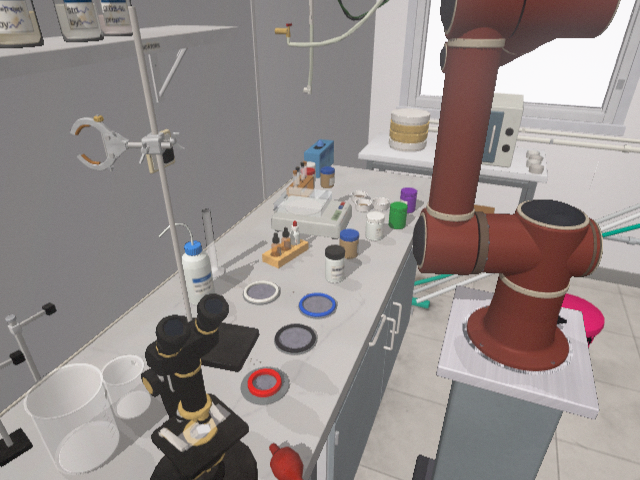

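The top view shows lids black (299,254), blue (344,253) and white (391,265), and stands white (255,209), blue (256,258), black (212,259) and red (166,259). The rack's red vial is at about (332,201).

Could be mistaken for the targets:
- **White jar:** green (425,282), purple (471,283), the white lid behind the balance (502,142), and the open beakers at (461,254).
- **Blue jar:** the blue lid behind the balance (497,170) and the blue-capped wash bottle (225,154).
- **Red vial:** the red lid (483,149), the vials in the far rack (447,153), and the red bulb (113,299).

I choose the front-row jars and the rack near the stands, and check them in a crop.

```bash
cat > h.py <<'E'
import numpy as np, cv2
from scipy.spatial.transform import Rotation as R
from plant import *
def cam(n):
    c=camera_info(n); q=c['rotation']; return c, R.from_quat(q,scalar_first=True).as_matrix(), 240/np.tan(np.radians(c['vertical_fov']/2))
def ray(n,u,v):
    c,M,f=cam(n); d=M@np.array([(u-c['cx'])/f,(v-c['cy'])/f,1]); return c['origin'],d
def onz(n,u,v,z):
    o,d=ray(n,u,v); return o+d*(z-o[2])/d[2]
def proj(n,p):
    c,M,f=cam(n); q=M.T@(np.array(p)-c['origin']); return np.array([c['cx']+f*q[0]/q[2],c['cy']+f*q[1]/q[2]])
def tcp():
    s=state(); return s['tool_pos'], R.from_quat(s['tool_rot'],scalar_first=True).as_matrix(), s
E
python3 - <<'E'
from h import *
t=cv2.imread('pics/top0.png'); s=cv2.imread('pics/side0.png')
cv2.imwrite('pics/ct.png',cv2.resize(t[170:310,140:490],None,fx=2.25,fy=2.25,interpolation=cv2.INTER_CUBIC))
cv2.imwrite('pics/cs.png',cv2.resize(s[170:410,220:430],None,fx=2.5,fy=2.5,interpolation=cv2.INTER_CUBIC))
print(proj('top',[0,0,0]),proj('side',[.3,0,0]))
for n,u,v,z in [('black',299,254,.092),('blue',344,253,.073),('white',391,265,.076),('sW',255,209,.011),('sBl',256,258,.011),('sBk',212,259,.011),('sR',166,259,.015),('red',332,201,.1)]:
    print(n,onz('top',u,v,z).round(4))
for n,u,v,z in [('sW',262,292,.011),('sBl',318,305,.011),('sBk',296,338,.011),('sR',265,382,.015)]:
    print(n,onz('side',u,v,z).round(4))
E
```

```text
[278.63128714 413.68053928] [386.50983354 304.44490386]
black [ 0.4551 -0.0645  0.092 ]
blue [ 0.4595 -0.1955  0.073 ]
white [ 0.4223 -0.3315  0.076 ]
sW [0.6088 0.0725 0.011 ]
sBl [0.4564 0.0682 0.011 ]
sBk [0.4548 0.2014 0.011 ]
sR [0.4557 0.3395 0.015 ]
red [ 0.6095 -0.162   0.1   ]
sW [0.6046 0.083  0.011 ]
sBl [0.452  0.0793 0.011 ]
sBk [0.4528 0.2074 0.011 ]
sR [0.4547 0.3491 0.015 ]
```

View pics/ct.png

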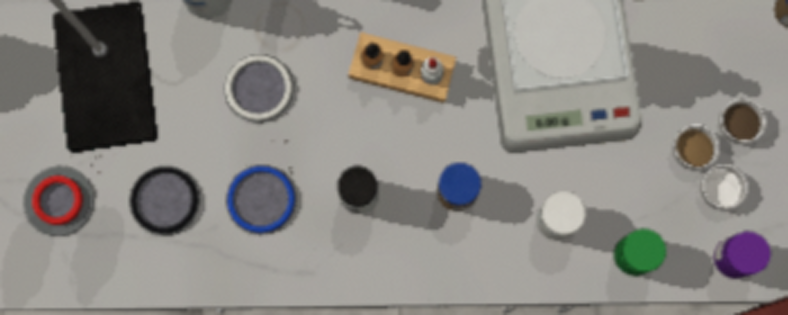

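View pics/cs.png

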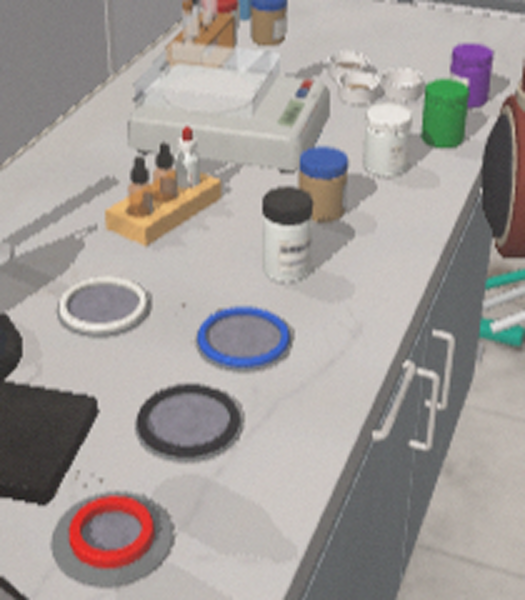

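The crops confirm the choice: front-row jars black, blue and white, and the red teat in the end well beside the balance. The rough side and top rays differ by about 8 mm, so I'll measure properly with masks.

```bash
cat >> h.py <<'E'
def blob(img,box,f):
    x0,y0,x1,y1=box; hsv=cv2.cvtColor(img[y0:y1,x0:x1],cv2.COLOR_BGR2HSV).astype(int)
    m=f(hsv[...,0],hsv[...,1],hsv[...,2]).astype(np.uint8)
    n,l,st,_=cv2.connectedComponentsWithStats(m); k=1+np.argmax(st[1:,4]); m=(l==k).astype(np.uint8)
    c=max(cv2.findContours(m,cv2.RETR_EXTERNAL,cv2.CHAIN_APPROX_NONE)[0],key=len)
    (u,v),ax,a=cv2.fitEllipse(cv2.convexHull(c)) if len(cv2.convexHull(c))>=5 else cv2.minAreaRect(c)
    x,y,w,h=cv2.boundingRect(c)
    return (u+x0,v+y0),ax,(x+x0,y+y0,w,h),c[:,0]+[x0,y0]
white=lambda h,s,v:(s<35)&(v>195)
blue=lambda h,s,v:(h>100)&(h<130)&(s>130)&(v>60)
black=lambda h,s,v:(v<60)
red=lambda h,s,v:((h<8)|(h>172))&(s>150)&(v>100)
E
python3 - <<'E'
from h import *
t=cv2.imread('pics/top0.png'); s=cv2.imread('pics/side0.png')
J=[('sW',white,.011,(235,190,275,230),(240,278,284,308)),
('sBl',blue,.011,(238,238,276,278),(295,288,340,322)),
('sBk',black,.011,(195,240,230,276),(270,320,320,356)),
('sR',red,.015,(148,240,185,278),(242,364,288,400))]
for n,f,z,bt,bs in J:
    for c,im,b in(('top',t,bt),('side',s,bs)):
        e,ax,bb,ct=blob(im,b,f)
        P=np.array([onz(c,u,v,z) for u,v in ct]); 
        (x,y),r=cv2.minEnclosingCircle((P[:,:2]*1000).astype(np.float32))
        print(n,c,np.round(e,1),np.round(ax,1),bb,onz(c,*e,z).round(4),'circ',round(x),round(y),round(r,1))
J=[('white',white,.076,(378,252,404,280)),('blue',blue,.073,(330,238,360,268)),('black',black,.092,(286,242,312,264))]
for n,f,z,b in J:
    e,ax,bb,ct=blob(t,b,f); print(n,np.round(e,1),np.round(ax,1),bb,onz('top',*e,z).round(4))
J=[('white',white,.076,(360,208,388,226)),('blue',blue,.073,(336,226,364,244)),('black',black,.092,(322,242,350,262))]
for n,f,z,b in J:
    e,ax,bb,ct=blob(s,b,f); print(n,'side',np.round(e,1),np.round(ax,1),bb)
T=cv2.resize(t[180:220,285:350],None,fx=12,fy=12,interpolation=cv2.INTER_CUBIC); S=cv2.resize(s[215:270,255:315],None,fx=10,fy=10,interpolation=cv2.INTER_CUBIC)
cv2.imwrite('pics/rt.png',T); cv2.imwrite('pics/rs.png',S)
cv2.imwrite('pics/js.png',cv2.resize(s[205:290,315:395],None,fx=7,fy=7,interpolation=cv2.INTER_CUBIC))
E
```

```text
sW top [241.  208.5] [1. 0.] (241, 208, 1, 2) [0.6108 0.1156 0.011 ] circ 611 116 1.6
sW side [261.9 285.3] [31.1 40. ] (244, 278, 38, 24) [0.6188 0.0571 0.011 ] circ 615 64 61.0
sBl top [255.6 258.2] [28.8 29.5] (241, 244, 30, 29) [0.4558 0.0695 0.011 ] circ 456 69 44.6
sBl side [316.7 304.4] [23.1 36. ] (299, 293, 36, 24) [0.4557 0.0783 0.011 ] circ 456 77 46.1
sBk top [213.  258.7] [29.  29.9] (198, 245, 30, 29) [0.4557 0.1986 0.011 ] circ 456 199 45.3
sBk side [284. 329.] [0. 0.] (284, 329, 1, 1) [0.4905 0.1903 0.011 ] circ 490 190 0.0
sR top [165.  258.5] [20.9 22. ] (154, 248, 22, 22) [0.4574 0.3427 0.015 ] circ 457 343 33.0
sR side [263.9 382.2] [28.1 34.1] (248, 369, 33, 28) [0.4564 0.3503 0.015 ] circ 456 349 35.8
white [390. 264.] [16.9 17.1] (382, 256, 17, 17) [ 0.4253 -0.3287  0.076 ]
blue [344.  251.5] [17.6 17.8] (336, 243, 17, 18) [ 0.4639 -0.1956  0.073 ]
black [298.6 252.7] [16.9 17.3] (291, 244, 17, 18) [ 0.459  -0.0634  0.092 ]
white side [374.  217.7] [15.  20.2] (367, 211, 18, 15)
blue side [348.5 234.6] [11.4 18.2] (340, 230, 18, 11)
black side [332.5 256. ] [1. 0.] (332, 256, 2, 1)
```

View pics/rt.png

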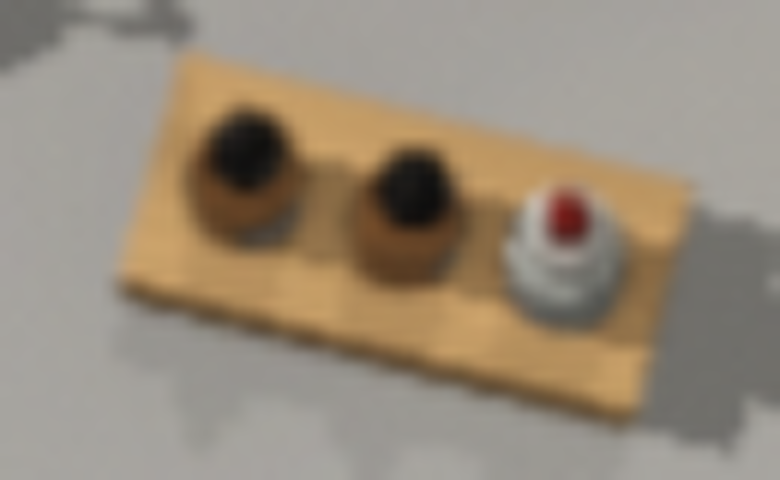

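View pics/rs.png

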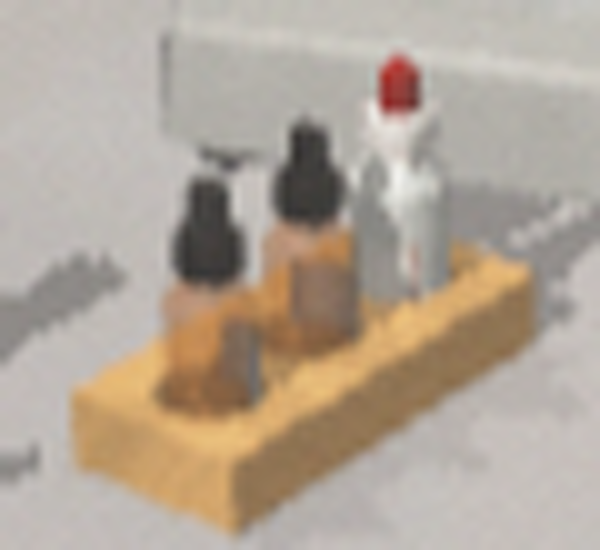

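View pics/js.png

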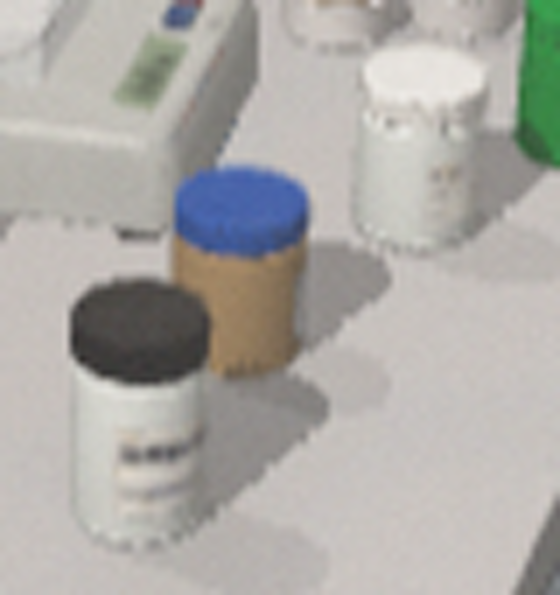

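Rows and masks give the stands and jars. A constant y gap of about 8 mm remains between the views, so I'll use the gripper's known TCP as reference once it is near. Next I compute the rack direction and the remaining numbers.

```bash
cat >> h.py <<'E'
def go(x,y,z,yaw=None):
    p,M,s=tcp(); d=M.T@(np.array([x,y,z])-p); cy=np.arctan2(M[1,0],M[0,0])
    print('pos',p.round(4),'yaw',cy.round(4),'tilt',np.degrees(np.arccos(-M[2,2])).round(2),'tool shift mm',(d*1000).round(1),'' if yaw is None else 'tool rz %.3f'%(-(yaw-cy)))
    if yaw is not None:
        c,s_=np.cos(yaw),np.sin(yaw); N=np.array([[c,s_,0],[s_,-c,0],[0,0,-1]])
        print('shift mm after turn',(N.T@(np.array([x,y,z])-p)*1000).round(1), 'residual rotvec',R.from_matrix(M.T@N).as_rotvec().round(3))
E
python3 - <<'E'
from h import *
c=lambda a,b:(285+a/12,180+b/12)
for a,b,z in[(185,50,.025),(690,185,.025),(120,285,.025),(635,408,.025),(248,140,.093),(415,180,.093),(568,215,.099)]:
    print(onz('top',*c(a,b),z).round(4))
a=onz('top',*c(185,50),.025);b=onz('top',*c(690,185),.025);print('len',np.linalg.norm(a-b),'dir',np.arctan2(*(a-b)[[1,0]]))
a=onz('top',*c(120,285),.025);b=onz('top',*c(635,408),.025);print('len',np.linalg.norm(a-b),'dir',np.arctan2(*(a-b)[[1,0]]))
# side lid-top centres, from crop px (u=315+a/7,v=205+b/7)
for n,A,B,z in[('white',424,72,.076),('blue',241,200,.073),('black',140,318,.092)]:
    print(n,onz('side',315+A/7,205+B/7,z).round(4))
go(.425,-.329,.15,-.2)
E
```

```text
[ 0.6825 -0.0681  0.025 ]
[ 0.6454 -0.197   0.025 ]
[ 0.6207 -0.0512  0.025 ]
[ 0.5872 -0.1819  0.025 ]
[ 0.6403 -0.0851  0.093 ]
[ 0.6298 -0.126   0.093 ]
[ 0.619  -0.1632  0.099 ]
len 0.13412139352428798 dir 1.2912517965945598
len 0.13496952364525758 dir 1.3201530568915893
white [ 0.4238 -0.3254  0.076 ]
blue [ 0.4627 -0.1881  0.073 ]
black [ 0.4579 -0.0533  0.092 ]
pos [ 0.2574 -0.5689  0.2302] yaw -1.146 tilt 0.1 tool shift mm [-149.4 -251.5   80.5] tool rz -0.946
shift mm after turn [ 116.6 -268.4   80.2] residual rotvec [-0.001  0.002 -0.946]
```

```bash
python3 -m inch '0 0 0 0 0 -0.11 0;0 0 0 0 0 -0.11 0;0 0 0 0 0 -0.11 0;0 0 0 0 0 -0.11 0;0 0 0 0 0 -0.11 0;0 0 0 0 0 -0.11 0;0 0 0 0 0 -0.11 0;0 0 0 0 0 -0.11 0;0 0 0 0 0 0 0;0 0 0 0 0 0 0'
python3 - <<'E'
from h import *
go(.425,-.329,.15,-.266)
E
```

```text
time: 0.93
tool_pos: [0.2575, -0.5692, 0.2307]
tool_rot: [-0.0, 0.991, -0.134, -0.0]
contact_force: [0.2, 0.4, 0.0]
gripper_width: 1.001
pos [ 0.2575 -0.5692  0.2307] yaw -0.2688 tilt 0.05 tool shift mm [  97.8 -276.    80.9] tool rz -0.003
shift mm after turn [  98.5 -275.8   80.7] residual rotvec [-0.001  0.001 -0.003]
```

```bash
python3 -m inch '0.0109 -0.0306 0 0 0 0 0;0.0109 -0.0306 0 0 0 0 0;0.0109 -0.0306 0 0 0 0 0;0.0109 -0.0306 0 0 0 0 0;0.0109 -0.0306 0 0 0 0 0;0.0109 -0.0306 0 0 0 0 0;0.0109 -0.0306 0 0 0 0 0;0.0109 -0.0306 0 0 0 0 0;0.0109 -0.0306 0 0 0 0 0;0 0 0 0 0 0 0'; python3 -m inch '0 0 0.03 0 0 0 0;0 0 0.03 0 0 0 0;0 0 0.02 0 0 0 0;0 0 0 0 0 0 1;0 0 0 0 0 0 1;0 0 0 0 0 0 1;0 0 0 0 0 0 1;0 0 0 0 0 0 1;0 0 0 0 0 0 1;0 0 0 0 0 0 1'
python3 - <<'E'
from h import *
go(.425,-.329,.15,-.266)
t=grab_frame('top');s=grab_frame('side')
cv2.imwrite('pics/t1.png',t);cv2.imwrite('pics/s1.png',s)
p=state()['tool_pos']; print(proj('top',p),proj('side',p),state()['gripper_width'])
a,b=map(int,proj('side',p)); x0,y0=a-40,b-50
cv2.imwrite('pics/s1c.png',cv2.resize(s[y0:y0+90,x0:x0+80],None,fx=6,fy=6,interpolation=cv2.INTER_CUBIC)); print(x0,y0)
E
```

```text
time: 1.77
tool_pos: [0.4269, -0.3255, 0.2312]
tool_rot: [-0.001, 0.991, -0.131, 0.0]
contact_force: [-0.1, -0.2, -0.5]
gripper_width: 1.001
time: 2.6
tool_pos: [0.425, -0.33, 0.1524]
tool_rot: [0.001, 0.991, -0.133, 0.001]
contact_force: [-0.1, -0.9, -0.1]
gripper_width: 0.004
pos [ 0.425  -0.33    0.1524] yaw -0.2662 tilt 0.1 tool shift mm [-0.3 -0.9  2.4] tool rz -0.000
shift mm after turn [-0.3 -0.9  2.4] residual rotvec [ 0.001 -0.002 -0.   ]
[393.99668857 260.59909597] [377.30922087 191.94923995] 0.001480005081170219
337 141
```

View pics/s1c.png

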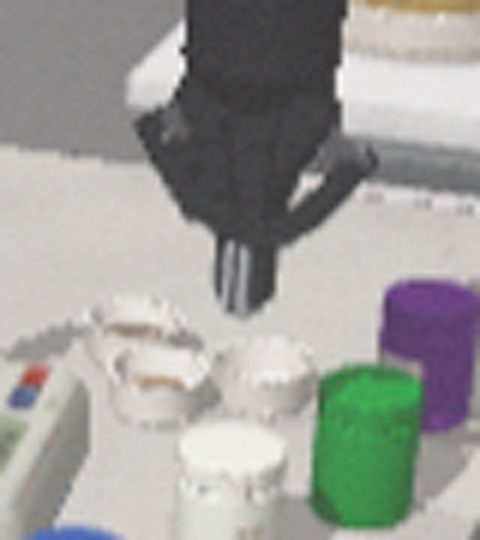

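View pics/t1.png

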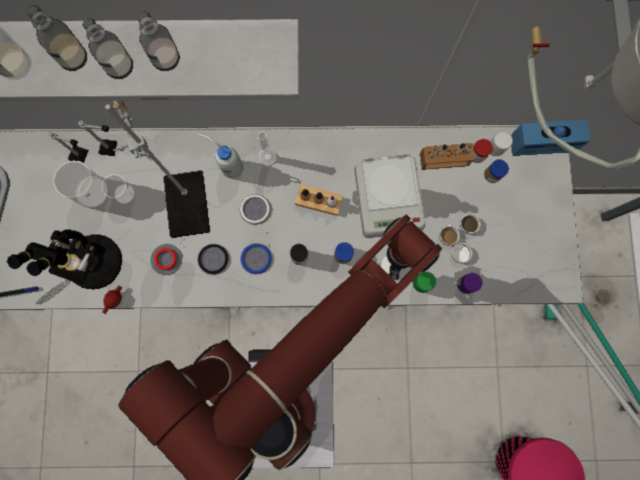

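The shut tip shows at side (377,193) against a projected (377.3,192), so the side calibration is good at the TCP. I'll trust side y, and I'll grip the jars with the jaws along y so that closing fixes their y.

```bash
python3 -m inch '0 0 0 0 0 0.12 0;0 0 0 0 0 0.12 0;0 0 0 0 0 0.12 0;0 0 0 0 0 0.12 0;0 0 0 0 0 0.12 0;0 0 0 0 0 0.12 0;0 0 0 0 0 0.12 0;0 0 0 0 0 0.12 0;0 0 0 0 0 0.12 0;0 0 0 0 0 0.12 0' ; python3 -m inch '0 0 0 0 0 0.105 0;0 0 0 0 0 0 0;0 0 0 0 0 0 0'
python3 - <<'E'
from h import *
go(.4245,-.326,.03,-1.571)
E
```

```text
time: 3.53
tool_pos: [0.4246, -0.3295, 0.1514]
tool_rot: [-0.0, 0.741, -0.671, 0.0]
contact_force: [0.2, 0.1, -0.3]
gripper_width: 1.002
time: 3.78
tool_pos: [0.4246, -0.3295, 0.1513]
tool_rot: [0.0, 0.708, -0.706, 0.0]
contact_force: [-0.2, -0.1, -0.7]
gripper_width: 0.999
pos [ 0.4246 -0.3295  0.1513] yaw -1.5683 tilt 0.0 tool shift mm [-3.500e+00  1.000e-01  1.213e+02] tool rz 0.003
shift mm after turn [-3.500e+00  1.000e-01  1.213e+02] residual rotvec [ 0.    -0.     0.003]
```

```bash
python3 -m inch '-0.0035 0 0.03 0 0 0 0;0 0 0.03 0 0 0 0;0 0 0.03 0 0 0 0;0 0 0.02 0 0 0 0;0 0 0.011 0 0 0 0;0 0 0 0 0 0 0;0 0 0 0 0 0 0.2;0 0 0 0 0 0 0.4;0 0 0 0 0 0 1;0 0 0 0 0 0 1' ; python3 -m inch '0 0 0 0 0 0 1;0 0 0 0 0 0 1;0 0 0 0 0 0 1;0 0 0 0 0 0 1'
python3 - <<'E'
from h import *
go(.4245,-.326,.03,-1.571)
print(state()['contact_force'],state()['gripper_width'])
s=grab_frame('side')
x0,y0=335,150
cv2.imwrite('pics/s2.png',cv2.resize(s[y0:y0+110,x0:x0+90],None,fx=5.4,fy=5.4,interpolation=cv2.INTER_CUBIC))
cv2.imwrite('pics/s2f.png',s)
E
```

```text
time: 4.62
tool_pos: [0.4261, -0.3274, 0.0329]
tool_rot: [-0.0, 0.707, -0.707, 0.002]
contact_force: [0.1, 0.2, 5.9]
gripper_width: 0.626
time: 4.95
tool_pos: [0.426, -0.3274, 0.0329]
tool_rot: [0.0, -0.707, 0.707, -0.002]
contact_force: [-0.5, -0.4, 6.8]
gripper_width: 0.63
pos [ 0.426  -0.3274  0.0329] yaw -1.5709 tilt 0.24 tool shift mm [-1.4  1.6  2.9] tool rz 0.000
shift mm after turn [-1.4  1.5  2.9] residual rotvec [-0.003 -0.003  0.   ]
[-0.48063155 -0.37837967  6.78814369] 0.6297359935917469
```

View pics/s2.png

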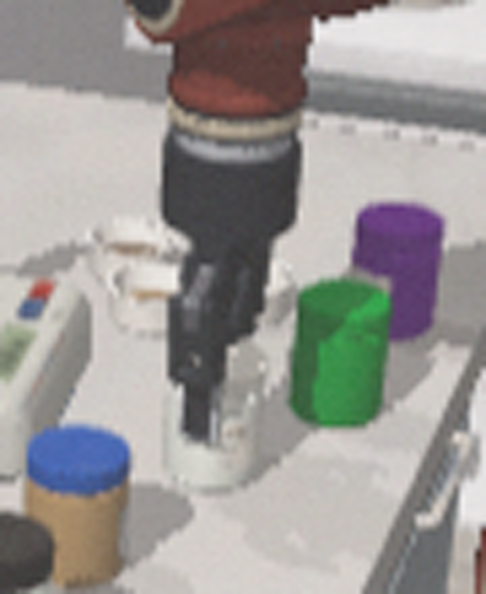

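Held at opening 0.63, and the jar is centred in the fingers once parallax is allowed for. I'll lift it while refining the white and black stand centres from the first pictures.

```bash
python3 -m inch '0 0 -0.02 0 0 0 1;0 0 -0.03 0 0 0 1;0 0 -0.03 0 0 0 1;0 0 -0.03 0 0 0 1;0 0 -0.03 0 0 0 1;0 0 0 0 0 0 1;0 0 0 0 0 0 1'
python3 - <<'E'
from h import *
t=cv2.imread('pics/top0.png'); s=cv2.imread('pics/side0.png')
g=cv2.cvtColor(t,cv2.COLOR_BGR2GRAY); gs=cv2.cvtColor(s,cv2.COLOR_BGR2GRAY)
def well(g,seed,c,z,tol):
    m=np.zeros((482,642),np.uint8); cv2.floodFill(g.copy(),m,seed,255,tol,tol,cv2.FLOODFILL_FIXED_RANGE|cv2.FLOODFILL_MASK_ONLY|(255<<8))
    m=m[1:-1,1:-1]; ct=max(cv2.findContours(m,cv2.RETR_EXTERNAL,cv2.CHAIN_APPROX_NONE)[0],key=len)
    e=cv2.fitEllipse(cv2.convexHull(ct)); print(c,seed,np.round(e[0],1),np.round(e[1],1),cv2.boundingRect(ct),onz(c,*e[0],z).round(4))
for sd in[(255,209),(256,258),(212,259),(166,259)]: well(g,sd,'top',.004,25)
for sd in[(262,292),(318,305),(296,338),(265,382)]: well(gs,sd,'side',.006,25)
for b,f in [((270,318,324,360),lambda h,s,v:v<75),((195,240,230,276),lambda h,s,v:v<75)]:
    e=blob(s if b[0]==270 else t,b,f); print(np.round(e[0],1),e[2],onz('side' if b[0]==270 else 'top',*e[0],.011).round(4))
m=(gs>200).astype(np.uint8)*255
cv2.imwrite('pics/m.png',np.hstack([cv2.resize(gs[270:320,230:300],None,fx=5,fy=5),cv2.resize(m[270:320,230:300],None,fx=5,fy=5)]))
go(.6088,.08,.18,-1.571)
E
```

```text
time: 5.58
tool_pos: [0.4258, -0.3272, 0.1735]
tool_rot: [-0.0, -0.707, 0.707, -0.003]
contact_force: [-0.8, -0.3, -0.5]
gripper_width: 0.625
top (255, 209) [254.2 208.1] [22.7 23.3] (243, 197, 23, 23) [0.6133 0.0759 0.004 ]
top (256, 258) [256.5 258.3] [22.9 24.1] (245, 247, 24, 24) [0.4563 0.0673 0.004 ]
top (212, 259) [213.1 258.5] [21.8 23.5] (202, 247, 23, 24) [0.4572 0.1995 0.004 ]
top (166, 259) [166.2 259.2] [30.6 32.4] (151, 244, 32, 31) [0.4566 0.3418 0.004 ]
side (262, 292) [260.2 290.7] [15.4 29. ] (247, 283, 29, 16) [0.6151 0.0736 0.006 ]
side (318, 305) [316.9 304.7] [18.1 28.9] (304, 296, 29, 19) [0.4573 0.0734 0.006 ]
side (296, 338) [295.3 337.4] [20.1 31.3] (280, 328, 32, 20) [0.4576 0.2011 0.006 ]
side (265, 382) [265.7 381.7] [15.1 20.4] (256, 375, 21, 15) [0.4583 0.3406 0.006 ]
[294.9 338. ] (275, 324, 41, 28) [0.4551 0.2084 0.011 ]
[213.1 258.8] (198, 244, 31, 30) [0.4553 0.1982 0.011 ]
pos [ 0.4258 -0.3272  0.1735] yaw -1.5708 tilt 0.35 tool shift mm [-407.2 -183.    -7.5] tool rz 0.000
shift mm after turn [-407.2 -182.9   -6.5] residual rotvec [-0.004 -0.004  0.   ]
```

View pics/m.png

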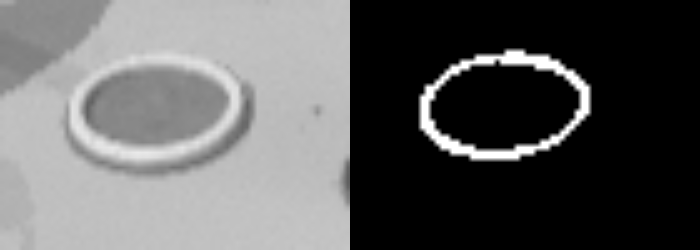

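The side rim masks included the near outer wall of the rims, which explains the gap. Using the wells, the views agree: white (.612,.0755), blue (.4565,.072), black (.457,.201), red (.4575,.344).

```bash
python3 -m inch '-0.034 -0.0155 0 0 0 0 1;-0.034 -0.0155 0 0 0 0 1;-0.034 -0.0155 0 0 0 0 1;-0.034 -0.0155 0 0 0 0 1;-0.034 -0.0155 0 0 0 0 1;-0.034 -0.0155 0 0 0 0 1;-0.034 -0.0155 0 0 0 0 1;-0.034 -0.0155 0 0 0 0 1;-0.034 -0.0155 0 0 0 0 1;-0.034 -0.0155 0 0 0 0 1'; python3 -m inch '-0.034 -0.0155 0 0 0 0 1;-0.02 -0.012 0 0 0 0 1;-0.009 -0.003 0 0 0 0 1;0 0 0 0 0 0 1;0 0 0 0 0 0 1'
python3 - <<'E'
from h import *
go(.612,.0755,.06,-1.571)
E
```

```text
time: 6.42
tool_pos: [0.579, 0.016, 0.1682]
tool_rot: [0.001, 0.707, -0.707, -0.001]
contact_force: [1.0, -1.3, -0.3]
gripper_width: 0.624
time: 6.83
tool_pos: [0.6092, 0.0766, 0.1688]
tool_rot: [0.001, 0.707, -0.707, -0.001]
contact_force: [0.2, -0.8, -1.0]
gripper_width: 0.627
pos [0.6092 0.0766 0.1688] yaw -1.5704 tilt 0.16 tool shift mm [  1.   -3.1 108.8] tool rz 0.001
shift mm after turn [  1.1  -2.8 108.8] residual rotvec [ 0.003 -0.001  0.001]
```

```bash
python3 -m inch '0.001 -0.003 0.03 0 0 0 1;0 0 0.03 0 0 0 1;0 0 0.03 0 0 0 1;0 0 0.024 0 0 0 1;0 0 0 0 0 0 1;0 0 0 0 0 0 1'
python3 - <<'E'
from h import *
go(.612,.0755,.037,-1.571)
s=grab_frame('side'); cv2.imwrite('pics/s3.png',cv2.resize(s[200:320,210:330],None,fx=5,fy=5,interpolation=cv2.INTER_CUBIC))
E
```

```text
time: 7.33
tool_pos: [0.6112, 0.0745, 0.0545]
tool_rot: [-0.002, -0.706, 0.708, 0.001]
contact_force: [0.4, -0.1, -0.6]
gripper_width: 0.626
pos [0.6112 0.0745 0.0545] yaw -1.5728 tilt 0.26 tool shift mm [-1.  -0.9 17.5] tool rz -0.002
shift mm after turn [-1.  -0.8 17.5] residual rotvec [ 0.004 -0.    -0.002]
```

View pics/s3.png

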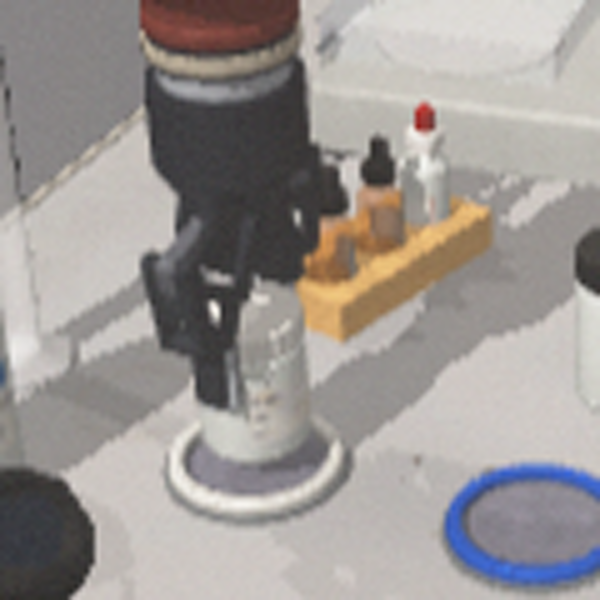

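The jar hovers centred on the rim: jar columns 200–312, rim 165–350 in the crop. Lowering.

```bash
python3 -m inch '-0.001 -0.001 0.006 0 0 0 1;0 0 0.006 0 0 0 1;0 0 0.004 0 0 0 1;0 0 0 0 0 0 1;0 0 0 0 0 0 1'
python3 - <<'E'
from h import *
print(onz('side',261.2,292.4,.0216))
go(.612,.0755,.037,-1.571)
s=grab_frame('side'); cv2.imwrite('pics/s4.png',cv2.resize(s[200:320,210:330],None,fx=5,fy=5,interpolation=cv2.INTER_CUBIC))
E
```

```text
time: 7.8
tool_pos: [0.6141, 0.077, 0.0403]
tool_rot: [-0.0, -0.707, 0.707, 0.0]
contact_force: [0.0, 0.1, -1.5]
gripper_width: 0.627
[0.59807242 0.09792891 0.0216    ]
pos [0.6141 0.077  0.0403] yaw -1.5708 tilt 0.01 tool shift mm [1.5 2.1 3.3] tool rz 0.000
shift mm after turn [1.5 2.1 3.3] residual rotvec [ 0. -0.  0.]
```

View pics/s4.png

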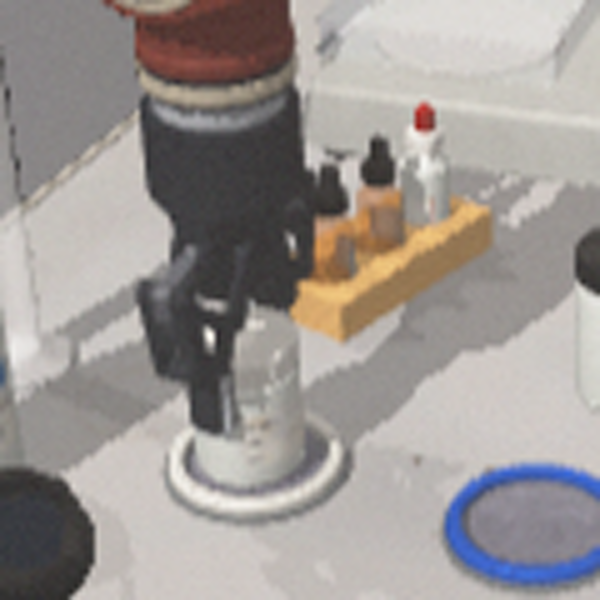

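```bash
python3 -m inch '0.002 0.003 0 0 0 0 1;0 0 0.002 0 0 0 1;0 0 0.0015 0 0 0 1;0 0 0 0 0 0 1;0 0 0 0 0 0 1'
python3 - <<'E'
from h import *
go(.612,.0755,.037,-1.571); print(state()['contact_force'])
s=grab_frame('side'); cv2.imwrite('pics/s5.png',cv2.resize(s[250:310,235:290],None,fx=10,fy=10,interpolation=cv2.INTER_CUBIC))
for p in ([.612,.0745,.011],[.612,.0755,.004]):
  for r in (28,36,46):
    a=np.array([proj('side',[p[0]+r/1e3*np.cos(k),p[1]+r/1e3*np.sin(k),p[2]]) for k in np.linspace(0,6.28,60)]); print(p,r,((a.min(0)-[235,250])*10).round(),((a.max(0)-[235,250])*10).round())
E
```

```text
time: 8.27
tool_pos: [0.6113, 0.0749, 0.037]
tool_rot: [0.0, -0.707, 0.707, -0.0]
contact_force: [-0.3, -0.9, 0.2]
gripper_width: 0.628
pos [0.6113 0.0749 0.037 ] yaw -1.571 tilt 0.01 tool shift mm [-0.6 -0.7 -0. ] tool rz -0.000
shift mm after turn [-0.6 -0.7 -0. ] residual rotvec [-0. -0. -0.]
[-0.34423549 -0.85796987  0.23223189]
[0.612, 0.0745, 0.011] 28 [151. 333.] [369. 461.]
[0.612, 0.0745, 0.011] 36 [119. 316.] [401. 480.]
[0.612, 0.0745, 0.011] 46 [ 80. 294.] [439. 504.]
[0.612, 0.0755, 0.004] 28 [151. 357.] [369. 485.]
[0.612, 0.0755, 0.004] 36 [119. 339.] [400. 504.]
[0.612, 0.0755, 0.004] 46 [ 80. 318.] [439. 529.]
```

View pics/s5.png

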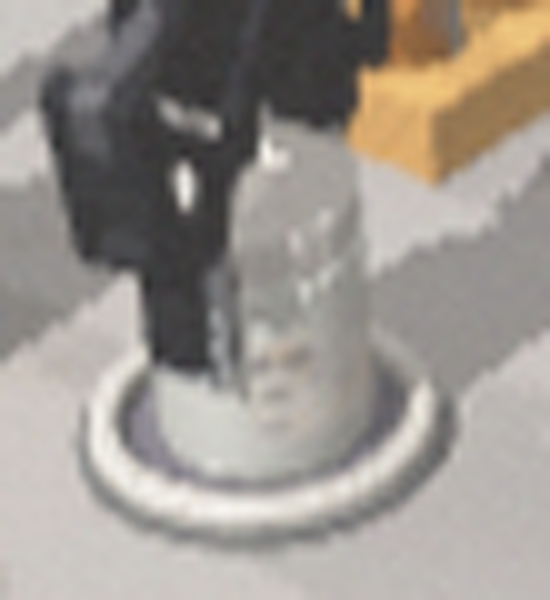

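Centred in the well, with a dark gap visible all round. Release and rise, then go to the blue jar.

```bash
python3 -m inch '0 0 0.0005 0 0 0 1;0 0 0 0 0 0 0.5;0 0 0 0 0 0 0.3;0 0 0 0 0 0 0;0 0 0 0 0 0 0;0 0 0 0 0 0 0;0 0 -0.02 0 0 0 0;0 0 -0.03 0 0 0 0;0 0 -0.03 0 0 0 0;0 0 -0.03 0 0 0 0'
python3 - <<'E'
from h import *
go(.463,-.1915,.16,-1.571)
E
```

```text
time: 9.15
tool_pos: [0.6107, 0.075, 0.1469]
tool_rot: [-0.0, -0.707, 0.707, 0.0]
contact_force: [0.2, 0.3, -0.9]
gripper_width: 1.0
pos [0.6107 0.075  0.1469] yaw -1.571 tilt 0.07 tool shift mm [266.5 147.7 -12.9] tool rz -0.000
shift mm after turn [266.5 147.7 -13.1] residual rotvec [ 0.001  0.    -0.   ]
```

```bash
python3 -m inch '0.0296 0.0164 -0.002 0 0 0 0;0.0296 0.0164 -0.001 0 0 0 0;0.0296 0.0164 -0.001 0 0 0 0;0.0296 0.0164 0 0 0 0 0;0.0296 0.0164 0 0 0 0 0;0.0296 0.0164 0 0 0 0 0;0.0296 0.0164 0 0 0 0 0;0.0296 0.0164 0 0 0 0 0;0.0296 0.0164 0 0 0 0 0;0 0 0 0 0 0 0'; python3 -m inch '0 0 0 0 0 0 0'
python3 - <<'E'
from h import *
s=grab_frame('side'); cv2.imwrite('pics/s6.png',cv2.resize(s[170:320,230:400],None,fx=4.5,fy=4,interpolation=cv2.INTER_CUBIC))
go(.463,-.1915,.03,-1.571)
E
```

```text
time: 9.98
tool_pos: [0.4614, -0.1953, 0.1503]
tool_rot: [-0.001, -0.705, 0.709, -0.0]
contact_force: [-0.4, -0.6, 0.2]
gripper_width: 0.999
time: 10.07
tool_pos: [0.4629, -0.1925, 0.1503]
tool_rot: [0.0, -0.706, 0.708, -0.0]
contact_force: [-0.4, -0.2, 0.5]
gripper_width: 1.004
pos [ 0.4634 -0.1916  0.1503] yaw -1.5725 tilt 0.03 tool shift mm [-1.000e-01  5.000e-01  1.203e+02] tool rz -0.002
shift mm after turn [-1.000e-01  4.000e-01  1.203e+02] residual rotvec [-0.     0.    -0.002]
```

View pics/s6.png

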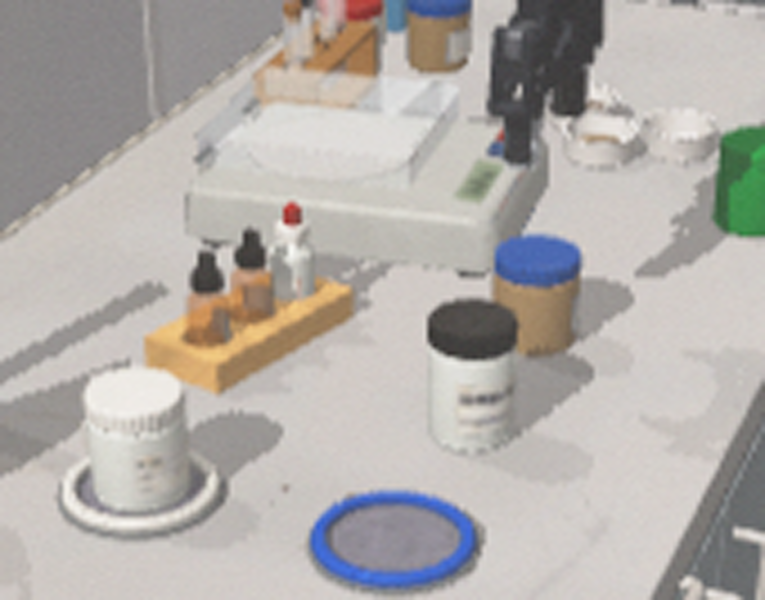

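White jar stands upright in its stand, at (135,440) in the crop. The open fingers are above the blue jar (540,290).

```bash
python3 -m inch '0 0 0.03 0 0 0 0;0 0 0.03 0 0 0 0;0 0 0.03 0 0 0 0;0 0 0.02 0 0 0 0;0 0 0.01 0 0 0 0;0 0 0 0 0 0 0;0 0 0 0 0 0 0.2;0 0 0 0 0 0 0.4;0 0 0 0 0 0 1;0 0 0 0 0 0 1' ; python3 -m inch '0 0 0 0 0 0 1;0 0 0 0 0 0 1;0 0 0 0 0 0 1;0 0 0 0 0 0 1'
python3 - <<'E'
from h import *
go(.4565,.072,.16,-1.571)
s=grab_frame('side')
cv2.imwrite('pics/s7.png',cv2.resize(s[170:270,310:390],None,fx=6,fy=6,interpolation=cv2.INTER_CUBIC))
E
```

```text
time: 10.95
tool_pos: [0.4656, -0.1924, 0.033]
tool_rot: [0.001, -0.707, 0.707, -0.002]
contact_force: [-0.2, 1.2, 6.7]
gripper_width: 0.624
time: 11.28
tool_pos: [0.4656, -0.1925, 0.033]
tool_rot: [0.001, -0.707, 0.707, -0.002]
contact_force: [0.0, 0.5, 7.2]
gripper_width: 0.624
pos [ 0.4656 -0.1925  0.033 ] yaw -1.5711 tilt 0.29 tool shift mm [-264.2    8.6 -127.6] tool rz -0.000
shift mm after turn [-264.5    9.2 -127. ] residual rotvec [-0.005 -0.002 -0.   ]
```

View pics/s7.png

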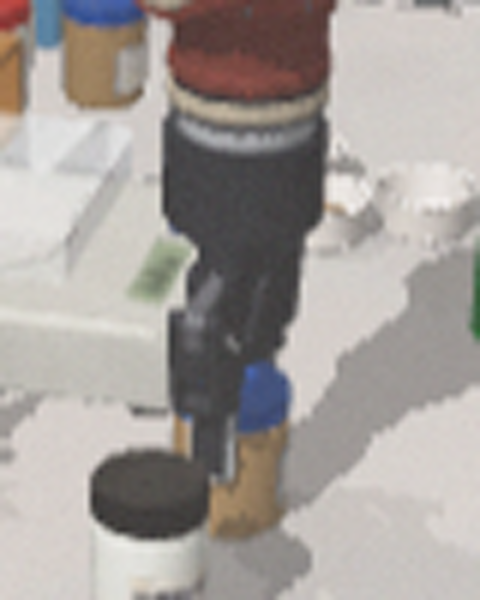

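```bash
python3 -m inch '0 0 -0.02 0 0 0 1;0 0 -0.03 0 0 0 1;0 0 -0.03 0 0 0 1;0 0 -0.03 0 0 0 1;0 0 -0.03 0 0 0 1;0 0 0 0 0 0 1;0 0 0 0 0 0 1' ;python3 -m inch '-0.033 0.001 0 0 0 0 1;-0.033 0.001 0 0 0 0 1;-0.033 0.001 0 0 0 0 1;-0.033 0.001 0 0 0 0 1;-0.033 0.001 0 0 0 0 1;-0.033 0.001 0 0 0 0 1;-0.033 0.001 0 0 0 0 1;-0.033 0 0 0 0 0 1;0 0 0 0 0 0 1;0 0 0 0 0 0 1'
python3 - <<'E'
from h import *
go(.4565,.072,.05,-1.571)
E
```

```text
time: 11.92
tool_pos: [0.4648, -0.1922, 0.1732]
tool_rot: [0.001, -0.707, 0.707, -0.003]
contact_force: [-0.6, -0.1, -1.9]
gripper_width: 0.624
time: 12.75
tool_pos: [0.4552, 0.0738, 0.1683]
tool_rot: [0.001, 0.708, -0.706, -0.001]
contact_force: [0.4, -0.1, -1.5]
gripper_width: 0.624
pos [0.4552 0.0738 0.1683] yaw -1.5675 tilt 0.2 tool shift mm [  1.8  -1.7 118.3] tool rz 0.003
shift mm after turn [  1.8  -1.3 118.3] residual rotvec [ 0.003 -0.     0.003]
```

```bash
python3 -m inch '0.001 -0.001 0.03 0 0 0.003 1;0 0 0.03 0 0 0 1;0 0 0.03 0 0 0 1;0 0 0.026 0 0 0 1;0 0 0 0 0 0 1;0 0 0 0 0 0 1;0 0 0 0 0 0 1'
python3 - <<'E'
from h import *
go(.4565,.072,.037,-1.571)
s=grab_frame('side'); cv2.imwrite('pics/s8.png',cv2.resize(s[255:325,285:350],None,fx=8.5,fy=8.5,interpolation=cv2.INTER_CUBIC))
E
```

```text
time: 13.33
tool_pos: [0.4584, 0.0708, 0.0553]
tool_rot: [0.0, -0.706, 0.709, -0.0]
contact_force: [0.3, -0.1, -0.8]
gripper_width: 0.627
pos [0.4584 0.0708 0.0553] yaw -1.5752 tilt 0.07 tool shift mm [-1.2  1.9 18.3] tool rz -0.004
shift mm after turn [-1.2  1.9 18.3] residual rotvec [-0.001 -0.    -0.004]
```

View pics/s8.png

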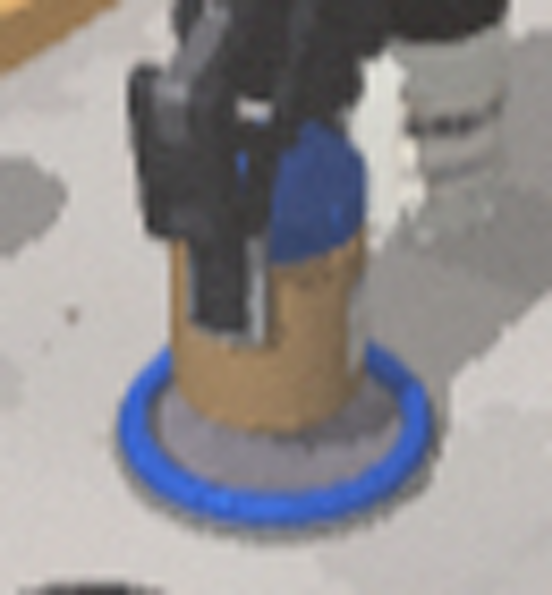

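Jar columns 170–365 against rim 118–433 puts it about 1 px too far in +x. I correct by 2–3 mm and lower.

```bash
python3 -m inch '-0.001 0.003 0.006 0 0 0 1;0 0 0.006 0 0 0 1;0 0 0.004 0 0 0 1;0 0 0.002 0 0 0 1;0 0 0 0 0 0 1;0 0 0 0 0 0 1'
python3 - <<'E'
from h import *
go(.4565,.072,.037,-1.571); print(state()['contact_force'])
s=grab_frame('side'); cv2.imwrite('pics/s9.png',cv2.resize(s[255:325,285:350],None,fx=8.5,fy=8.5,interpolation=cv2.INTER_CUBIC))
E
```

```text
time: 13.88
tool_pos: [0.4548, 0.0727, 0.0371]
tool_rot: [-0.0, -0.706, 0.708, 0.0]
contact_force: [-2.9, 0.1, 4.6]
gripper_width: 0.624
pos [0.4548 0.0727 0.0371] yaw -1.5737 tilt 0.01 tool shift mm [ 0.7 -1.7  0.1] tool rz -0.003
shift mm after turn [ 0.7 -1.7  0.1] residual rotvec [ 0.    -0.    -0.003]
[-2.93360235  0.1430266   4.64938113]
```

View pics/s9.png

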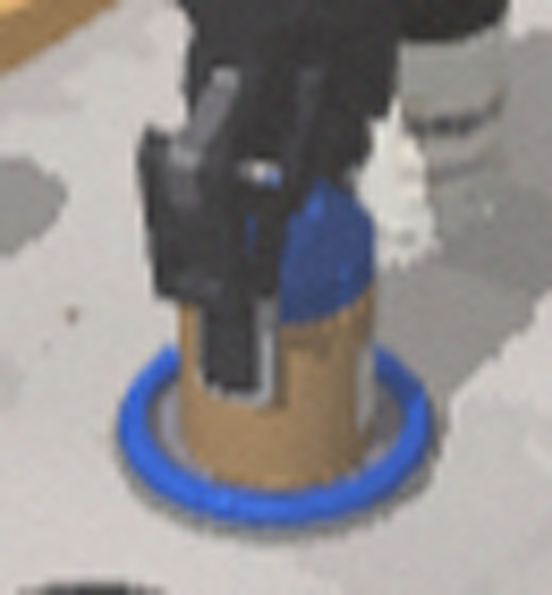

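On the floor, centred to within a couple of mm. Release, rise, and move to the black jar.

```bash
python3 -m inch '0 0 0 0 0 0 0.5;0 0 0 0 0 0 0.3;0 0 0 0 0 0 0;0 0 0 0 0 0 0;0 0 0 0 0 0 0;0 0 -0.02 0 0 0 0;0 0 -0.03 0 0 0 0;0 0 -0.03 0 0 0 0;0 0 -0.03 0 0 0 0;0 0 0 0 0 0 0'
python3 - <<'E'
from h import *
go(.4585,-.0575,.16,-1.571)
E
```

```text
time: 14.77
tool_pos: [0.4587, 0.0726, 0.1534]
tool_rot: [0.004, -0.706, 0.708, -0.004]
contact_force: [0.8, 0.2, 0.9]
gripper_width: 1.003
pos [0.4587 0.0726 0.1534] yaw -1.5739 tilt 0.7 tool shift mm [130.1  -0.2  -6.6] tool rz -0.003
shift mm after turn [130.1   0.2  -6.6] residual rotvec [-0.012  0.    -0.003]
```

```bash
python3 -m inch '0.026 0 0 0 0 0 0;0.026 0 0 0 0 0 0;0.026 0 0 0 0 0 0;0.026 0 0 0 0 0 0;0.026 0 0 0 0 0 0;0 0 0 0 0 0 0;0 0 0 0 0 0 0'
python3 - <<'E'
from h import *
go(.4585,-.0575,.04,-1.571)
s=grab_frame('side'); cv2.imwrite('pics/s10.png',cv2.resize(s[200:330,285:385],None,fx=4.6,fy=4.6,interpolation=cv2.INTER_CUBIC))
E
```

```text
time: 15.35
tool_pos: [0.454, -0.0582, 0.1459]
tool_rot: [0.0, -0.705, 0.709, 0.0]
contact_force: [0.2, 1.4, -0.1]
gripper_width: 1.0
pos [ 0.454  -0.0582  0.1459] yaw -1.5766 tilt 0.04 tool shift mm [ -0.7  -4.5 105.9] tool rz -0.006
shift mm after turn [ -0.7  -4.5 105.9] residual rotvec [ 0.     0.    -0.006]
```

View pics/s10.png

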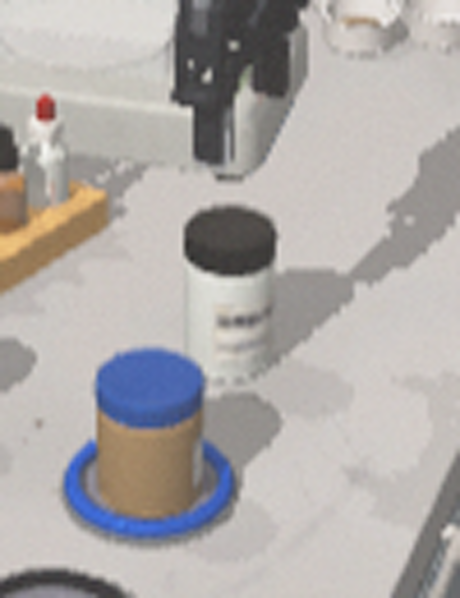

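Blue jar stands well in its stand. Now the black grasp.

```bash
python3 -m inch '-0.0007 -0.004 0.03 0 0 -0.005 0;0 0 0.03 0 0 0 0;0 0 0.025 0 0 0 0;0 0 0.021 0 0 0 0;0 0 0 0 0 0 0;0 0 0 0 0 0 0;0 0 0 0 0 0 0.2;0 0 0 0 0 0 0.4;0 0 0 0 0 0 1;0 0 0 0 0 0 1' ; python3 -m inch '0 0 0 0 0 0 1;0 0 0 0 0 0 1;0 0 0 0 0 0 1;0 0 0 0 0 0 1'
python3 - <<'E'
from h import *
go(.457,.201,.16,-1.571)
s=grab_frame('side')
cv2.imwrite('pics/s11.png',cv2.resize(s[170:300,285:385],None,fx=4.6,fy=4.6,interpolation=cv2.INTER_CUBIC))
E
```

```text
time: 16.23
tool_pos: [0.46, -0.0576, 0.0427]
tool_rot: [-0.001, 0.708, -0.706, 0.002]
contact_force: [-1.2, -2.5, 5.8]
gripper_width: 0.587
time: 16.57
tool_pos: [0.46, -0.0576, 0.0427]
tool_rot: [-0.001, 0.708, -0.706, 0.002]
contact_force: [-1.3, -2.1, 5.9]
gripper_width: 0.584
pos [ 0.46   -0.0576  0.0427] yaw -1.569 tilt 0.25 tool shift mm [-258.4    2.1 -117.8] tool rz 0.002
shift mm after turn [-258.6    3.1 -117.3] residual rotvec [-0.004 -0.002  0.002]
```

View pics/s11.png

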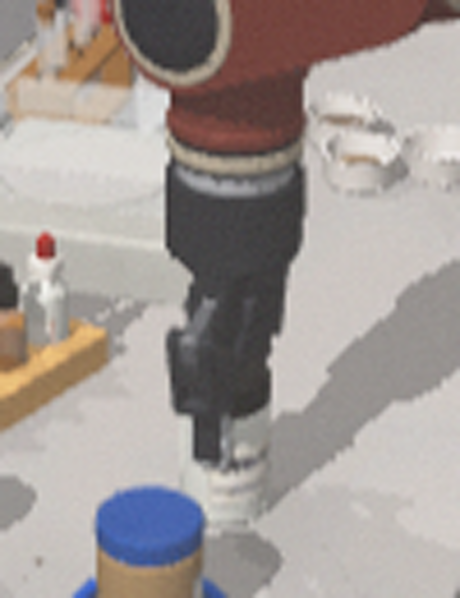

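```bash
python3 -m inch '0 0 -0.02 0 0 0 1;0 0 -0.03 0 0 0 1;0 0 -0.03 0 0 0 1;0 0 -0.03 0 0 0 1;0 0 -0.03 0 0 0 1;0 0 0 0 0 0 1;0 0 0 0 0 0 1' ;python3 -m inch '-0.0323 0.0005 0 0 0 0 1;-0.0323 0.0005 0 0 0 0 1;-0.0323 0.0005 0 0 0 0 1;-0.0323 0.0005 0 0 0 0 1;-0.0323 0.0005 0 0 0 0 1;-0.0323 0 0 0 0 0 1;-0.0323 0 0 0 0 0 1;-0.0323 0 0 0 0 0 1;0 0 0 0 0 0 1;0 0 0 0 0 0 1'
python3 - <<'E'
from h import *
go(.457,.201,.062,-1.571)
E
```

```text
time: 17.2
tool_pos: [0.4596, -0.057, 0.1831]
tool_rot: [-0.001, 0.708, -0.706, 0.002]
contact_force: [-0.3, -0.0, -2.3]
gripper_width: 0.586
time: 18.03
tool_pos: [0.4537, 0.2027, 0.1781]
tool_rot: [0.002, 0.709, -0.705, -0.001]
contact_force: [0.5, -1.2, -1.9]
gripper_width: 0.584
pos [0.4537 0.2027 0.1781] yaw -1.5658 tilt 0.23 tool shift mm [  1.5  -3.7 116.1] tool rz 0.005
shift mm after turn [  1.7  -3.3 116.1] residual rotvec [ 0.004 -0.001  0.005]
```

```bash
python3 -m inch '0.0015 -0.003 0.03 0 0 0 1;0 0 0.03 0 0 0 1;0 0 0.03 0 0 0 1;0 0 0.026 0 0 0 1;0 0 0 0 0 0 1;0 0 0 0 0 0 1;0 0 0 0 0 0 1'
python3 - <<'E'
from h import *
go(.457,.201,.0467,-1.571)
s=grab_frame('side'); cv2.imwrite('pics/s12.png',cv2.resize(s[285:360,262:330],None,fx=8,fy=8,interpolation=cv2.INTER_CUBIC))
E
```

```text
time: 18.62
tool_pos: [0.459, 0.1997, 0.0654]
tool_rot: [-0.0, 0.707, -0.707, 0.0]
contact_force: [-0.2, 1.4, -0.8]
gripper_width: 0.585
pos [0.459  0.1997 0.0654] yaw -1.5701 tilt 0.07 tool shift mm [-1.3  2.  18.7] tool rz 0.001
shift mm after turn [-1.3  2.  18.7] residual rotvec [-0.001  0.     0.001]
```

View pics/s12.png

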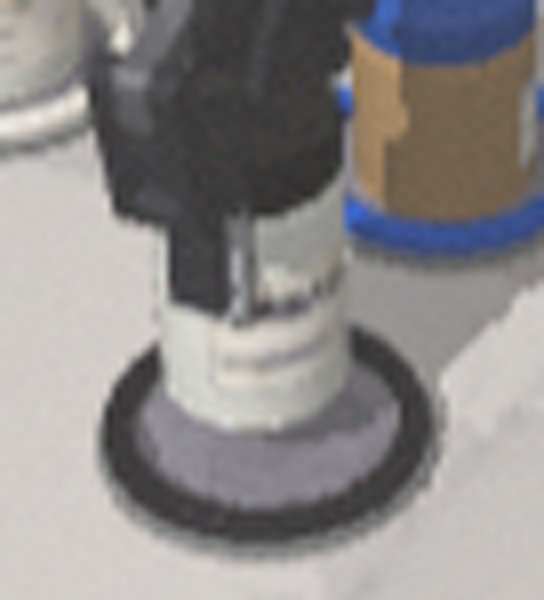

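Jar centre column 256 against rim 268: shift about 3 mm in −x and lower.

```bash
python3 -m inch '-0.001 0.0035 0.006 0 0 0 1;0 0 0.006 0 0 0 1;0 0 0.004 0 0 0 1;0 0 0.002 0 0 0 1;0 0 0 0 0 0 1;0 0 0 0 0 0 1'
python3 - <<'E'
from h import *
go(.457,.201,.0467,-1.571); print(state()['contact_force'])
s=grab_frame('side'); cv2.imwrite('pics/s13.png',cv2.resize(s[285:360,262:330],None,fx=8,fy=8,interpolation=cv2.INTER_CUBIC))
E
```

```text
time: 19.17
tool_pos: [0.4551, 0.2013, 0.0468]
tool_rot: [-0.0, 0.708, -0.706, 0.0]
contact_force: [-1.1, -0.5, 2.2]
gripper_width: 0.583
pos [0.4551 0.2013 0.0468] yaw -1.5688 tilt 0.04 tool shift mm [ 0.3 -1.9  0.2] tool rz 0.002
shift mm after turn [ 0.3 -1.9  0.1] residual rotvec [-0.001  0.     0.002]
[-1.11392196 -0.47006262  2.17233285]
```

View pics/s13.png

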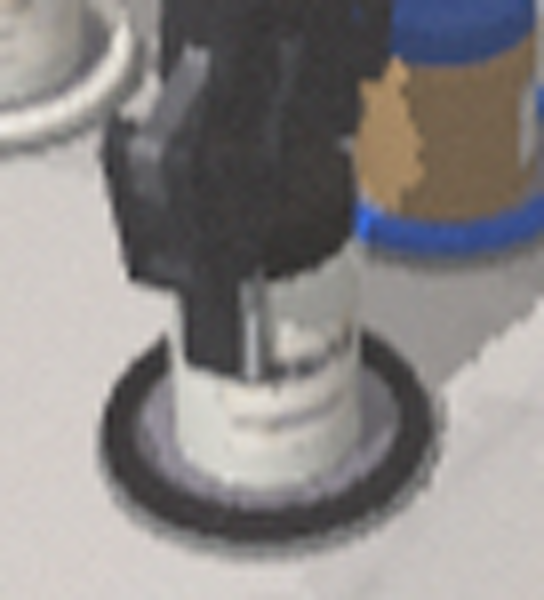

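Column centring is good (267 vs 268), and the near strip of floor says the jar is about 3–4 mm too far in −y. I nudge it 3 mm and release.

```bash
python3 -m inch '0 0 -0.002 0 0 0 1;-0.003 0 0 0 0 0 1;0 0 0.002 0 0 0 1;0 0 0 0 0 0 1;0 0 0 0 0 0 0.5;0 0 0 0 0 0 0.3;0 0 0 0 0 0 0;0 0 0 0 0 0 0;0 0 0 0 0 0 0;0 0 -0.02 0 0 0 0';python3 -m inch '0 0 -0.03 0 0 0 0;0 0 -0.03 0 0 0 0;0 0 -0.03 0 0 0 0;0 0 -0.03 0 0 0 0;0 0 -0.01 0 0 0 0;0 0 0 0 0 0 0'
python3 - <<'E'
from h import *
s=grab_frame('side'); cv2.imwrite('pics/s14.png',cv2.resize(s[215:360,225:355],None,fx=4.1,fy=4.1,interpolation=cv2.INTER_CUBIC))
cv2.imwrite('pics/s14r.png',cv2.resize(s[215:270,255:315],None,fx=10,fy=10,interpolation=cv2.INTER_CUBIC))
E
```

```text
time: 20.05
tool_pos: [0.4514, 0.2031, 0.0623]
tool_rot: [0.004, 0.708, -0.707, -0.002]
contact_force: [0.2, 0.1, 0.1]
gripper_width: 0.997
time: 20.55
tool_pos: [0.4567, 0.2047, 0.2]
tool_rot: [-0.003, 0.708, -0.706, 0.002]
contact_force: [0.4, -0.5, -0.2]
gripper_width: 0.998
```

View pics/s14.png

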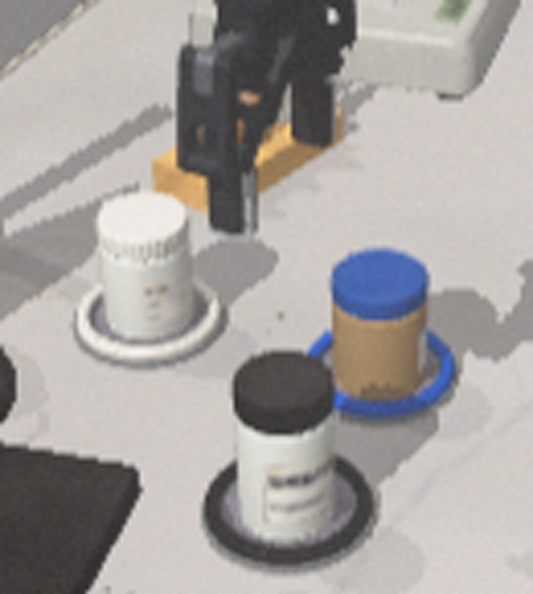

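All three jars stand in their stands. Now the red vial: locate it across both views.

Run:
```python
from h import *
t=cv2.imread('pics/top0.png'); s=cv2.imread('pics/side0.png')
et=blob(t,(326,192,340,204),lambda h,s,v:((h<10)|(h>170))&(s>110)&(v<200)); es=blob(s,(288,214,302,230),red)
print(et[0],et[2],es[0],es[2])
for z in(.09,.095,.1): print(z,onz('top',*et[0],z).round(4),onz('side',*es[0],z).round(4))
# triangulate
o1,d1=ray('top',*et[0]);o2,d2=ray('side',*es[0]);d1/=np.linalg.norm(d1);d2/=np.linalg.norm(d2)
a,b=np.linalg.lstsq(np.stack([d1,-d2],1),o2-o1,rcond=None)[0]; print(o1+a*d1,o2+b*d2)
go(.6215,-.162,.2,-.266)
```

```text
(331.5, 197.5) (331, 196, 3, 4) (293.81818199157715, 223.09090900421143) (293, 221, 3, 5)
0.09 [ 0.6226 -0.1611  0.09  ] [ 0.6239 -0.1583  0.09  ]
0.095 [ 0.6213 -0.1609  0.095 ] [ 0.6197 -0.1495  0.095 ]
0.1 [ 0.6201 -0.1607  0.1   ] [ 0.6155 -0.1407  0.1   ]
[ 0.62303674 -0.16110814  0.08832639] [ 0.62490584 -0.16047495  0.08878311]
pos [0.4554 0.2043 0.1971] yaw -1.5691 tilt 0.14 tool shift mm [ 366.6 -165.5   -2.7] tool rz -1.303
shift mm after turn [256.6 309.8  -2.9] residual rotvec [-2.000e-03 -1.000e-03 -1.303e+00]
```

Teat mid-height (z≈.092) gives (.622,-.161) from the top view and (.622,-.155) from the side. The rack geometry gives (.623,-.165). I use (.622,-.161).

```bash
python3 -m inch '0 0 0 0 0 -0.12 0;0 0 0 0 0 -0.12 0;0 0 0 0 0 -0.12 0;0 0 0 0 0 -0.12 0;0 0 0 0 0 -0.12 0;0 0 0 0 0 -0.12 0;0 0 0 0 0 -0.12 0;0 0 0 0 0 -0.12 0;0 0 0 0 0 -0.12 0;0 0 0 0 0 -0.12 0' ; python3 -m inch '0 0 0 0 0 -0.103 0;0 0 0 0 0 0 0;0 0 0 0 0 0 0'
python3 - <<'E'
from h import *
go(.622,-.161,.2,-.266)
E
```

```text
time: 21.43
tool_pos: [0.4531, 0.2037, 0.1926]
tool_rot: [0.001, 0.984, -0.181, -0.003]
contact_force: [-0.0, -0.5, -0.5]
gripper_width: 0.999
time: 21.68
tool_pos: [0.4535, 0.2038, 0.1936]
tool_rot: [0.001, 0.991, -0.134, -0.002]
contact_force: [0.3, -0.2, -0.8]
gripper_width: 0.999
pos [0.4535 0.2038 0.1936] yaw -0.2687 tilt 0.25 tool shift mm [259.3 307.   -6.6] tool rz -0.003
shift mm after turn [258.5 307.7  -6.4] residual rotvec [ 0.002  0.004 -0.003]
```

```bash
python3 -m inch '0.0215 0.0256 -0.002 0 0 0 0;0.0215 0.0256 -0.002 0 0 0 0;0.0215 0.0256 -0.002 0 0 0 0;0.0215 0.0256 0 0 0 0 0;0.0215 0.0256 0 0 0 0 0;0.0215 0.0256 0 0 0 0 0;0.0215 0.0256 0 0 0 0 0;0.0215 0.0256 0 0 0 0 0;0.0215 0.0256 0 0 0 0 0;0.0215 0.0256 0 0 0 0 0'; python3 -m inch '0.0215 0.0256 0 0 0 0 0;0.0215 0.0256 0 0 0 0 0;0 0 0 0 0 0 0;0 0 0 0 0 0 0;0 0 0 0 0 0 0'
python3 - <<'E'
from h import *
go(.622,-.161,.13,-.266)
s=grab_frame('side');t=grab_frame('top')
cv2.imwrite('pics/s15.png',cv2.resize(s[150:280,235:335],None,fx=4.6,fy=4.6,interpolation=cv2.INTER_CUBIC))
cv2.imwrite('pics/t15.png',t)
E
```

```text
time: 22.52
tool_pos: [0.5947, -0.1009, 0.2007]
tool_rot: [-0.0, 0.991, -0.134, -0.001]
contact_force: [0.5, 0.2, -0.8]
gripper_width: 0.999
time: 22.93
tool_pos: [0.6222, -0.1595, 0.2009]
tool_rot: [-0.0, 0.991, -0.133, -0.001]
contact_force: [-0.2, 0.0, 0.3]
gripper_width: 0.999
pos [ 0.6222 -0.1595  0.2009] yaw -0.2675 tilt 0.14 tool shift mm [ 0.3  1.5 70.9] tool rz -0.001
shift mm after turn [ 0.2  1.5 70.9] residual rotvec [-0.001  0.002 -0.001]
```

View pics/s15.png

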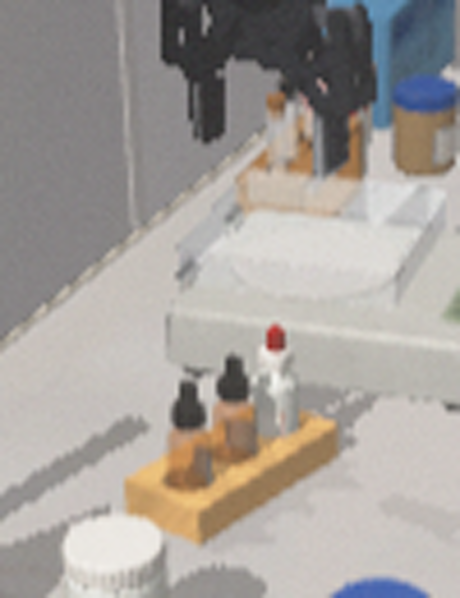

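The fingers straddle the vial's line: crop columns 207 and 335, midpoint 271, vial at 277. Lowering part way and checking.

```bash
python3 -m inch '0 0.001 0.03 0 0 0 0;0 0 0.03 0 0 0 0;0 0 0.025 0 0 0 0;0 0 0.01 0 0 0 0;0 0 0 0 0 0 0;0 0 0 0 0 0 0'
python3 - <<'E'
from h import *
go(.622,-.161,.04,-.266)
s=grab_frame('side')
cv2.imwrite('pics/s16.png',cv2.resize(s[190:270,250:330],None,fx=7,fy=7,interpolation=cv2.INTER_CUBIC))
E
```

```text
time: 23.53
tool_pos: [0.6227, -0.1603, 0.1077]
tool_rot: [-0.0, 0.991, -0.132, -0.0]
contact_force: [0.4, 0.3, 0.6]
gripper_width: 0.999
pos [ 0.6227 -0.1603  0.1077] yaw -0.2653 tilt 0.0 tool shift mm [-0.4  0.8 67.7] tool rz 0.001
shift mm after turn [-0.4  0.8 67.7] residual rotvec [-0.     0.     0.001]
```

View pics/s16.png

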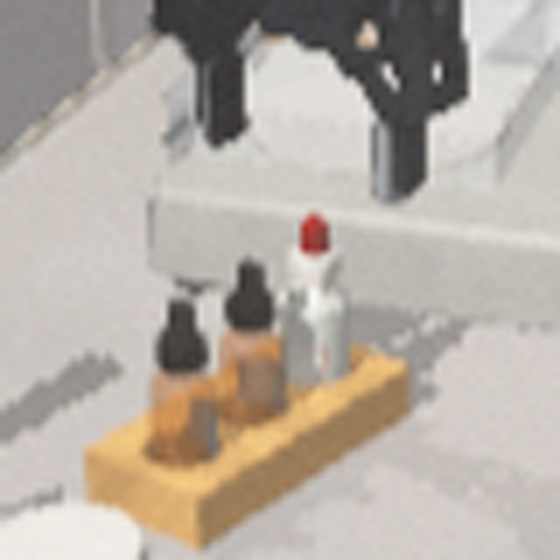

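```bash
python3 -m inch '0 0.0005 0.02 0 0 0 0;0 0 0.02 0 0 0 0;0 0 0.018 0 0 0 0;0 0 0.008 0 0 0 0;0 0 0 0 0 0 0;0 0 0 0 0 0 0'
python3 - <<'E'
from h import *
go(.622,-.161,.04,-.266); print(state()['contact_force'])
s=grab_frame('side')
cv2.imwrite('pics/s17.png',cv2.resize(s[190:270,250:330],None,fx=7,fy=7,interpolation=cv2.INTER_CUBIC))
E
```

```text
time: 24.08
tool_pos: [0.6235, -0.1617, 0.0428]
tool_rot: [0.0, 0.991, -0.133, 0.001]
contact_force: [-0.3, -0.9, 0.3]
gripper_width: 1.0
pos [ 0.6235 -0.1617  0.0428] yaw -0.2659 tilt 0.11 tool shift mm [-1.6 -0.3  2.8] tool rz 0.000
shift mm after turn [-1.6 -0.3  2.8] residual rotvec [ 0.    -0.002  0.   ]
[-0.3475586  -0.90620177  0.30596946]
```

View pics/s17.png

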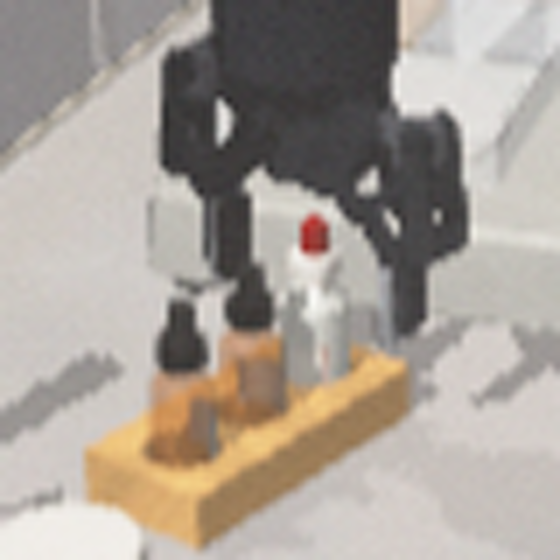

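Fingers straddle the vial, clear of the brown bottle and the rack top. Small trim, then close gently.

```bash
python3 -m inch '-0.001 -0.002 0.002 0 0 0 0;0 0 0 0 0 0 0.3;0 0 0 0 0 0 0.5;0 0 0 0 0 0 0.6;0 0 0 0 0 0 1;0 0 0 0 0 0 1;0 0 0 0 0 0 1;0 0 0 0 0 0 1;0 0 0 0 0 0 1;0 0 0 0 0 0 1'
python3 - <<'E'
from h import *
go(.622,-.16,.04,-.266); print(state()['contact_force'],state()['gripper_width'])
s=grab_frame('side')
cv2.imwrite('pics/s18.png',cv2.resize(s[190:270,250:330],None,fx=7,fy=7,interpolation=cv2.INTER_CUBIC))
E
```

```text
time: 24.97
tool_pos: [0.6231, -0.1597, 0.0401]
tool_rot: [0.0, 0.991, -0.133, 0.001]
contact_force: [4.4, -0.6, 0.4]
gripper_width: 0.314
pos [ 0.6231 -0.1597  0.0401] yaw -0.2661 tilt 0.15 tool shift mm [-1.   0.6  0.1] tool rz -0.000
shift mm after turn [-1.   0.6  0.1] residual rotvec [ 0.    -0.003 -0.   ]
[ 4.36934029 -0.59325881  0.44355918] 0.31356096996370253
```

View pics/s18.png

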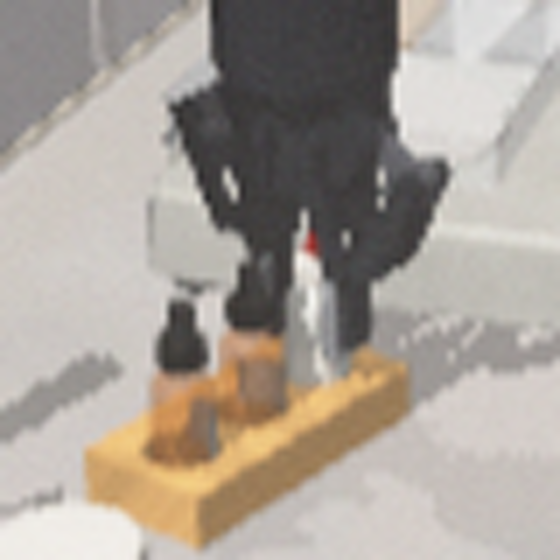

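Gripped at 0.314 (≈29 mm on this scale), with the brown bottles undisturbed. Lift straight up.

```bash
python3 -m inch '0.0008 0 -0.008 0 0 0 1;0 0 -0.01 0 0 0 1;0 0 -0.015 0 0 0 1;0 0 -0.025 0 0 0 1;0 0 -0.03 0 0 0 1;0 0 -0.03 0 0 0 1;0 0 -0.03 0 0 0 1;0 0 -0.01 0 0 0 1;0 0 0 0 0 0 1;0 0 0 0 0 0 1'
python3 - <<'E'
from h import *
go(.4575,.344,.2,-.266); print(state()['contact_force'],state()['gripper_width'])
s=grab_frame('side')
cv2.imwrite('pics/s19.png',cv2.resize(s[130:270,240:340],None,fx=4.2,fy=4.2,interpolation=cv2.INTER_CUBIC))
E
```

```text
time: 25.85
tool_pos: [0.6221, -0.1593, 0.1965]
tool_rot: [-0.0, 0.991, -0.133, -0.001]
contact_force: [-1.2, -0.4, -1.4]
gripper_width: 0.315
pos [ 0.6221 -0.1593  0.1965] yaw -0.266 tilt 0.09 tool shift mm [-291.1 -442.3   -3. ] tool rz 0.000
shift mm after turn [-291.1 -442.3   -3.5] residual rotvec [-0.     0.002  0.   ]
[-1.18943566 -0.39404886 -1.39484343] 0.3153219396468519
```

View pics/s19.png

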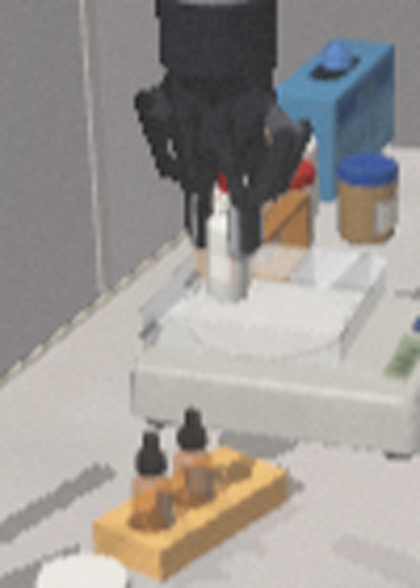

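Vial out, brown bottles still standing. Before going to the red stand I check the room beside the microscope.

Run:
```python
from h import *
t=grab_frame('top'); s=grab_frame('side'); cv2.imwrite('pics/t20f.png',t);cv2.imwrite('pics/s20f.png',s)
cv2.imwrite('pics/t20.png',cv2.resize(t[200:320,0:200],None,fx=4,fy=4,interpolation=cv2.INTER_CUBIC))
cv2.imwrite('pics/s20.png',cv2.resize(s[270:480,120:330],None,fx=2.8,fy=2.8,interpolation=cv2.INTER_CUBIC))
```

```text
(no output)
```

View pics/t20.png

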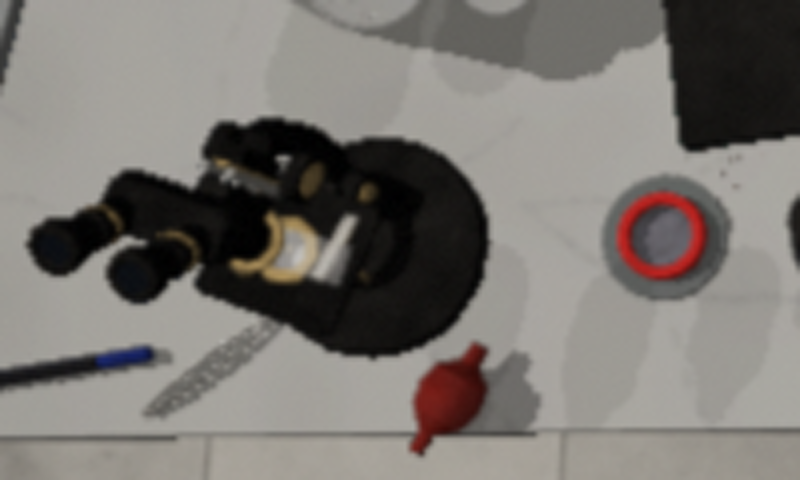

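View pics/s20.png

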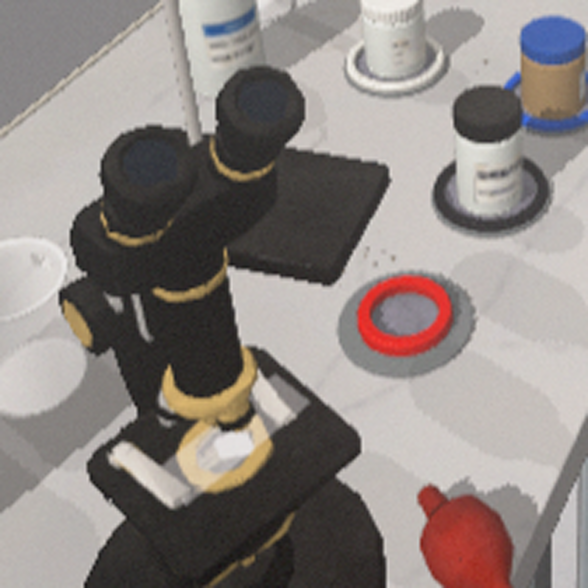

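View pics/t20f.png

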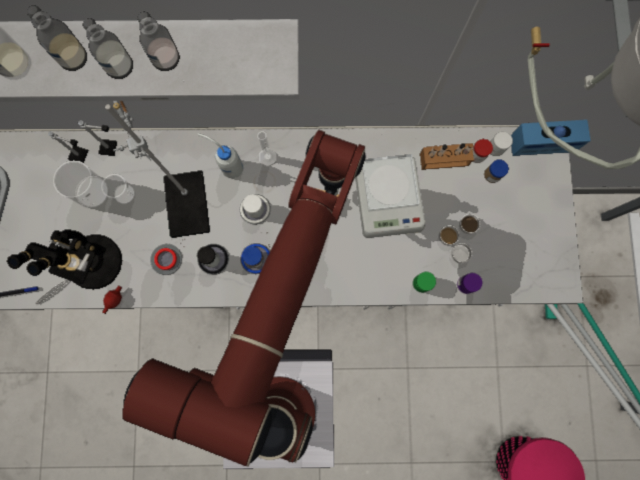

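The microscope's tall parts are at top-image u<90 and only its low base comes near, so there is room. I travel x first, away from the clamp rod, then along y.

```bash
python3 -m inch '-0.0267 -0.0198 0 0 0 0 1;-0.0267 -0.0198 0 0 0 0 1;-0.0267 -0.0198 0 0 0 0 1;-0.0267 -0.0198 0 0 0 0 1;-0.0267 -0.0198 0 0 0 0 1;-0.0267 -0.0198 0 0 0 0 1;-0.0267 -0.0198 0 0 0 0 1;-0.0267 -0.0198 0 0 0 0 1;0 0 0 0 0 0 1'; python3 -m inch '-0.0086 -0.0315 0 0 0 0 1;-0.0086 -0.0315 0 0 0 0 1;-0.0086 -0.0315 0 0 0 0 1;-0.0086 -0.0315 0 0 0 0 1;-0.0086 -0.0315 0 0 0 0 1;-0.0086 -0.0315 0 0 0 0 1;-0.0086 -0.0315 0 0 0 0 1;-0.0086 -0.0315 0 0 0 0 1;-0.0086 -0.0315 0 0 0 0 1;0 0 0 0 0 0 1';python3 -m inch '0 0 0 0 0 0 1;0 0 0 0 0 0 1'
python3 - <<'E'
from h import *
go(.4575,.344,.06,-.266); print(state()['contact_force'],state()['gripper_width'])
s=grab_frame('side')
cv2.imwrite('pics/s21.png',cv2.resize(s[250:420,180:330],None,fx=3.5,fy=3.5,interpolation=cv2.INTER_CUBIC))
E
```

```text
time: 26.75
tool_pos: [0.4544, 0.0528, 0.1946]
tool_rot: [-0.001, 0.991, -0.131, -0.003]
contact_force: [0.6, -1.3, -1.6]
gripper_width: 0.312
time: 27.58
tool_pos: [0.4571, 0.3471, 0.195]
tool_rot: [0.0, 0.991, -0.131, -0.002]
contact_force: [0.2, -0.3, -0.3]
gripper_width: 0.315
time: 27.75
tool_pos: [0.4577, 0.3426, 0.1955]
tool_rot: [0.001, 0.991, -0.133, -0.001]
contact_force: [-0.2, -0.9, -1.6]
gripper_width: 0.315
pos [0.4577 0.3426 0.1955] yaw -0.2659 tilt 0.19 tool shift mm [ -0.3  -1.6 135.5] tool rz 0.000
shift mm after turn [ -0.6  -1.3 135.5] residual rotvec [0.003 0.002 0.   ]
[-0.16816945 -0.91626965 -1.60661368] 0.314896550149138
```

View pics/s21.png

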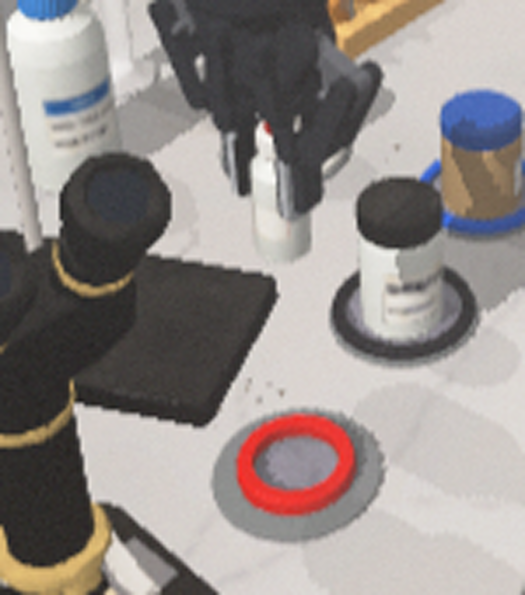

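```bash
python3 -m inch '0 -0.001 0.03 0 0 0 1;0 0 0.03 0 0 0 1;0 0 0.03 0 0 0 1;0 0 0.03 0 0 0 1;0 0 0.013 0 0 0 1;0 0 0 0 0 0 1;0 0 0 0 0 0 1;0 0 0 0 0 0 1'
python3 - <<'E'
from h import *
go(.4575,.344,.037,-.266); p=state()['tool_pos']
s=grab_frame('side')
cv2.imwrite('pics/s22.png',cv2.resize(s[320:405,230:305],None,fx=7,fy=7,interpolation=cv2.INTER_CUBIC))
for z in(-.033,.061):
  print('axis',((proj('side',p+[0,0,z])-[230,320])*7).round())
for z in (.015,.004):
  for y in (.340,.344,.348):
    a=np.array([proj('side',[.4575+.0225*np.cos(k),y+.0225*np.sin(k),z]) for k in np.linspace(0,6.28,60)]); print(z,y,((a.min(0)-[230,320])*7).round(),((a.max(0)-[230,320])*7).round())
E
```

```text
time: 28.47
tool_pos: [0.4601, 0.3447, 0.0666]
tool_rot: [-0.001, 0.991, -0.133, 0.001]
contact_force: [0.5, 0.3, -0.1]
gripper_width: 0.31
pos [0.4601 0.3447 0.0666] yaw -0.2667 tilt 0.2 tool shift mm [-2.4  1.4 29.6] tool rz -0.001
shift mm after turn [-2.3  1.3 29.6] residual rotvec [-0.002 -0.003 -0.001]
axis [231. 370.]
axis [209. 112.]
0.015 0.34 [171. 349.] [331. 470.]
0.015 0.344 [164. 358.] [325. 481.]
0.015 0.348 [157. 368.] [319. 491.]
0.004 0.34 [174. 376.] [333. 498.]
0.004 0.344 [167. 386.] [327. 509.]
0.004 0.348 [160. 396.] [321. 519.]
```

View pics/s22.png

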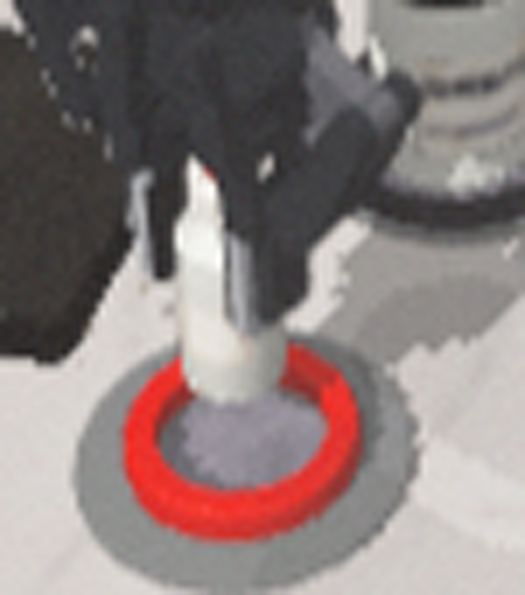

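Vial bottom centre column 235, rim inner columns 160–330 (245), so about 3 mm to go in −x. The lean is negligible. Lower in two stages.

```bash
python3 -m inch '-0.003 0.001 0.005 0 0 0 1;0 0 0.01 0 0 0 1;0 0 0.004 0 0 0 1;0 0 0 0 0 0 1;0 0 0 0 0 0 1'
python3 - <<'E'
from h import *
go(.457,.345,.037,-.266); p=state()['tool_pos'];print(state()['contact_force'])
s=grab_frame('side')
cv2.imwrite('pics/s23.png',cv2.resize(s[320:405,230:305],None,fx=7,fy=7,interpolation=cv2.INTER_CUBIC))
E
```

```text
time: 28.93
tool_pos: [0.4548, 0.3439, 0.0446]
tool_rot: [0.0, 0.991, -0.133, -0.001]
contact_force: [-0.6, 0.4, -1.0]
gripper_width: 0.316
pos [0.4548 0.3439 0.0446] yaw -0.2658 tilt 0.08 tool shift mm [ 1.8 -1.6  7.6] tool rz 0.000
shift mm after turn [ 1.8 -1.6  7.6] residual rotvec [0.001 0.001 0.   ]
[-0.56266807  0.43891634 -0.98936465]
```

View pics/s23.png

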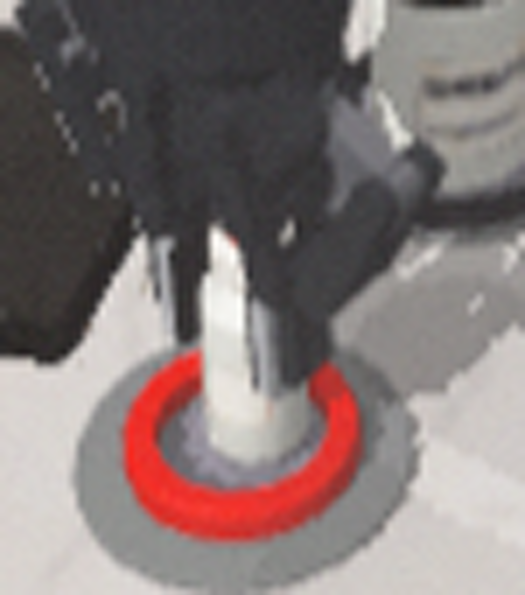

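Vial centre column 258 against 244: move about 3 mm back in +x, then lower.

```bash
python3 -m inch '0.0025 -0.002 0 0 0 0 1;0 0 0 0 0 0 1;0 0 0.004 0 0 0 1;0 0 0.0025 0 0 0 1;0 0 0 0 0 0 1;0 0 0 0 0 0 1'
python3 - <<'E'
from h import *
go(.457,.345,.037,-.266); p=state()['tool_pos'];print(state()['contact_force'])
s=grab_frame('side')
cv2.imwrite('pics/s24.png',cv2.resize(s[320:405,230:305],None,fx=7,fy=7,interpolation=cv2.INTER_CUBIC))
E
```

```text
time: 29.48
tool_pos: [0.458, 0.3452, 0.0383]
tool_rot: [0.0, 0.991, -0.133, -0.0]
contact_force: [-0.3, -0.6, -0.5]
gripper_width: 0.316
pos [0.458  0.3452 0.0383] yaw -0.266 tilt 0.05 tool shift mm [-0.9  0.5  1.3] tool rz 0.000
shift mm after turn [-0.9  0.5  1.3] residual rotvec [0.001 0.001 0.   ]
[-0.26096417 -0.59763509 -0.4898221 ]
```

View pics/s24.png

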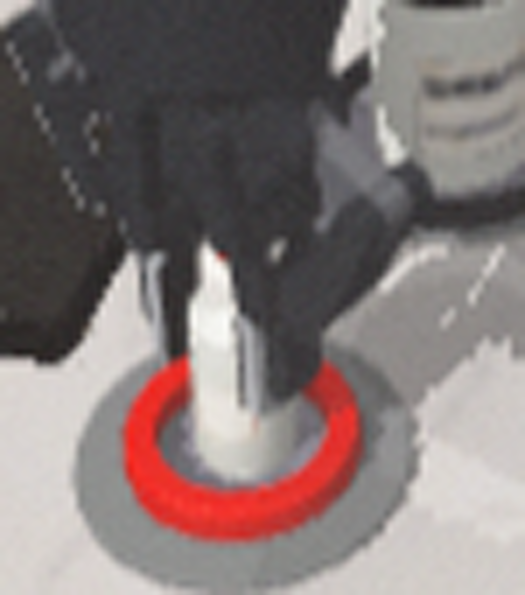

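Centred (column 247). Last 1.5 mm down and check contact.

```bash
python3 -m inch '0 0 0.0015 0 0 0 1;0 0 0.0005 0 0 0 1;0 0 0 0 0 0 1;0 0 0 0 0 0 1'
```

```text
time: 29.87
tool_pos: [0.4584, 0.3455, 0.037]
tool_rot: [-0.0, 0.991, -0.133, 0.0]
contact_force: [0.3, 0.2, -0.1]
gripper_width: 0.316
```

```bash
python3 -m inch '0 0 0.001 0 0 0 1;0 0 0 0 0 0 1;0 0 0 0 0 0 1'; python3 -m inch '0 0 0 0 0 0 0.7;0 0 0 0 0 0 0.5;0 0 0 0 0 0 0.2;0 0 0 0 0 0 0;0 0 0 0 0 0 0;0 0 0 0 0 0 0;0 0 -0.01 0 0 0 0;0 0 -0.03 0 0 0 0;0 0 -0.03 0 0 0 0;0 0 -0.03 0 0 0 0'; python3 -m inch '0 0 -0.03 0 0 0 0;0 0 -0.03 0 0 0 0;0 0.03 -0.03 0 0 0 0;0 0.03 -0.01 0 0 0 0;0 0.03 0 0 0 0 0;0 0.03 0 0 0 0 0;0 0.03 0 0 0 0 0;0 0.03 0 0 0 0 0;0 0.03 0 0 0 0 0;0 0 0 0 0 0 0'
python3 - <<'E'
from h import *
s=grab_frame('side');t=grab_frame('top');cv2.imwrite('pics/s25f.png',s);cv2.imwrite('pics/t25.png',t)
cv2.imwrite('pics/s25.png',cv2.resize(s[200:410,220:380],None,fx=2.8,fy=2.8,interpolation=cv2.INTER_CUBIC))
cv2.imwrite('pics/s25r.png',cv2.resize(s[320:405,230:305],None,fx=7,fy=7,interpolation=cv2.INTER_CUBIC))
print(state()['tool_pos'],state()['time'])
E
```

```text
time: 30.12
tool_pos: [0.4586, 0.3457, 0.0368]
tool_rot: [-0.0, 0.991, -0.133, 0.0]
contact_force: [-1.6, -0.8, 4.4]
gripper_width: 0.313
time: 30.95
tool_pos: [0.4579, 0.3452, 0.1372]
tool_rot: [0.0, 0.991, -0.133, -0.0]
contact_force: [0.8, 0.1, 0.2]
gripper_width: 0.996
time: 31.78
tool_pos: [0.4024, 0.1401, 0.236]
tool_rot: [0.001, 0.991, -0.135, 0.001]
contact_force: [0.2, 0.1, -0.3]
gripper_width: 0.998
[0.40328871 0.14274577 0.23611793] 31.8833
```

View pics/s25.png

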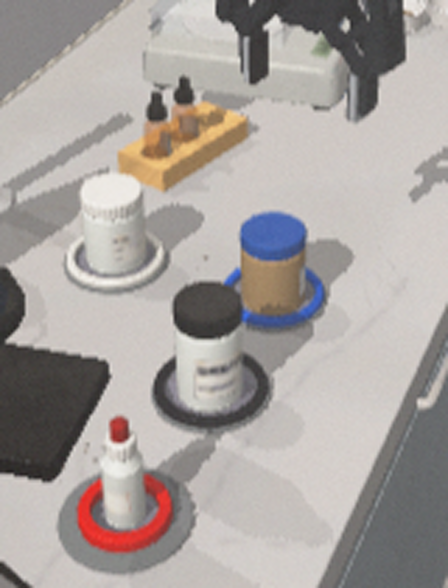

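View pics/s25r.png

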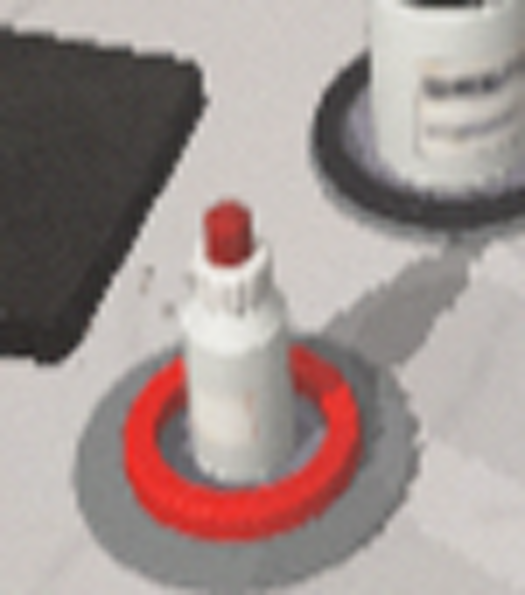

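View pics/t25.png

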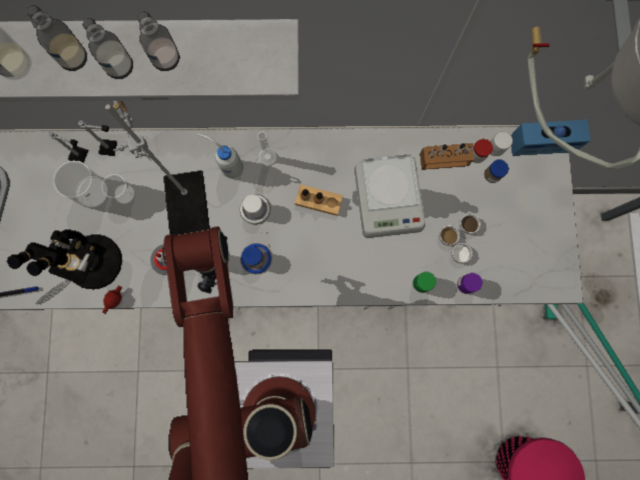

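Everything stands upright in the side view: red vial in the red rim, three jars in theirs, two brown bottles in the rack. I'll move the arm aside for one clean top check.

```bash
python3 -m inch '0 0.035 0 0 0 0 0;0 0.035 0 0 0 0 0;0 0.035 0 0 0 0 0;0 0.035 0 0 0 0 0;0 0.035 0 0 0 0 0;0 0.035 0 0 0 0 0;0 0.035 0 0 0 0 0;0 0.035 0 0 0 0 0;0 0.035 0 0 0 0 0;0 0.035 0 0 0 0 0'; python3 -m inch '0 0.03 0 0 0 0 0;0 0.03 0 0 0 0 0;0 0.03 0 0 0 0 0;0 0 0 0 0 0 0'
python3 - <<'E'
from h import *
t=grab_frame('top');cv2.imwrite('pics/t26f.png',t)
cv2.imwrite('pics/t26.png',cv2.resize(t[180:280,140:345],None,fx=3.9,fy=3.9,interpolation=cv2.INTER_CUBIC))
t0=cv2.imread('pics/top0.png')
J=[('white',lambda h,s,v:(s<35)&(v>205),.080,(242,192,270,222),(.613,.0755)),('blue',lambda h,s,v:(h>100)&(h<130)&(s>130)&(v>40),.077,(245,247,267,270),(.4563,.068)),('black',lambda h,s,v:v<45,.096,(200,246,226,270),(.4565,.199)),('red',lambda h,s,v:((h<10)|(h>170))&(s>110)&(v<190),.09,(160,250,172,262),(.457,.342))]
for n,f,z,b,c in J:
    try:
        e,ax,bb,ct=blob(t,b,f); print(n,np.round(e,1),np.round(ax,1),onz('top',*e,z).round(4),'stand(top)',c)
    except Exception as x: print(n,x)
d=cv2.absdiff(t[180:215,290:345],t0[180:215,290:345]).max(2); print('rack diff brown region',d[:,:32].max(),d[:,35:].max())
E
```

```text
time: 32.72
tool_pos: [0.3113, -0.1955, 0.236]
tool_rot: [0.0, 0.991, -0.132, 0.001]
contact_force: [1.1, -0.7, -0.7]
gripper_width: 0.997
time: 33.05
tool_pos: [0.287, -0.2845, 0.2357]
tool_rot: [0.001, 0.991, -0.134, -0.0]
contact_force: [0.4, 1.1, 0.3]
gripper_width: 1.001
white attempt to get argmax of an empty sequence
blue [251.7 255.3] [18.5 18.9] [0.455  0.0739 0.077 ] stand(top) (0.4563, 0.068)
black [212.4 258.1] [27.3 31. ] [0.4452 0.1845 0.096 ] stand(top) (0.4565, 0.199)
red [165.5 251.5] [ 3. 11.] [0.4669 0.3215 0.09  ] stand(top) (0.457, 0.342)
rack diff brown region 55 116
```

View pics/t26.png

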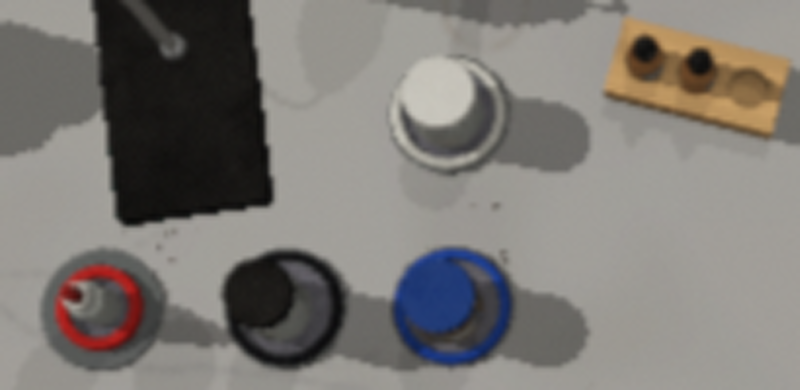

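Run:
```python
from h import *
for n,a,b,z,c,d,zr in[('white',438,92,.08,449,113,.011),('blue',437,296,.077,454,306,.011),('black',258,292,.096,285,308,.011),('red',71,294,.093,99,307,.015)]:
    A=onz('top',140+a/3.9,180+b/3.9,z);B=onz('top',140+c/3.9,180+d/3.9,zr);print(n,((A-B)[:2]*1000).round(1))
# side: lid-top / rim
s=cv2.imread('pics/s25f.png')
for n,u,v,z,S in[('white',220+112/2.8,200+192/2.8,.08,(.612,.0755)),('blue',220+273/2.8,200+230/2.8,.077,(.4565,.072)),('black',220+207/2.8,200+303/2.8,.096,(.457,.201)),('red',230+228/7,320+207/7,.098,(.456,.344))]:
    print(n,'side',onz('side',u,v,z).round(4),S)
```

```text
white [0.2 0.9]
blue [-1.7  5.8]
black [0.  4.4]
red [-1.3 -0.2]
white side [0.6067 0.0802 0.08  ] (0.612, 0.0755)
blue side [0.4541 0.0772 0.077 ] (0.4565, 0.072)
black side [0.4538 0.2105 0.096 ] (0.457, 0.201)
red side [0.4552 0.3471 0.098 ] (0.456, 0.344)
```

```bash
python3 -m inch '0 0 0 0 0 0 0;0 0 0 0 0 0 0;0 0 0 0 0 0 0'
python3 - <<'E'
from plant import *
print(state()['time'],state()['contact_force'],job_done())
E
```

```text
time: 33.35
tool_pos: [0.2883, -0.2802, 0.2353]
tool_rot: [-0.0, 0.991, -0.131, 0.0]
contact_force: [0.2, -0.3, 0.2]
gripper_width: 0.997
the job is handed in; nothing more can be done
33.35 [ 0.16515219 -0.28328617  0.18703355] None
```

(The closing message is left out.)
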